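# Pack the bottle box and free the coaster from under the cup stack

### The job

Open the white storage box on the left: slide back the keeper on its lock deck, swing out the lever that it blocks, then raise the lid. Slide the wooden coaster out from under the plate and straw cup by its upright tab, leaving those two standing as they are on the tray (do not lift or topple them), and pack the coaster flat with its tab up, and every bottle lying about, into the box. Then shut the lid fully; leave everything else on the bar where it is.

Things in the scene. Friction and masses are not known exactly. Their poses are not given: they have to be found in the camera images.
- case: white plastic storage box, fixed. Origin: centre of the underside of its open part, outside 195 (x) x 330 (y) x 60 high, walls and floor 5 thick (inside x +-92, y +-160, floor z 5, rim z 60). x points away from the robot, y to its left. Joined to its -y end is a solid lock deck, y -165 to -230, top at z 60, carrying lever and keeper.
- keeper (a joint): first catch: dark steel block 40 x 18 x 20 high sliding on the lock deck along the box's +x; 0 = blocks the lever's short side arm, 0.045 m = slid fully back, free. Resists with about 1.5 N and stays where it is left. From about 0.02 m on the lever is free; slide it fully back.
- keeper_peg (a point): point on the axis of the keeper's upright round peg (12 in diameter), 15 below its top; the peg's top is 116 above the bar and the keeper's block below it reaches up to 80 above the bar.
- lever (a joint): second catch: flat steel lever that lies over the lid's edge at 0 and holds the lid down; turns about a vertical pivot on the lock deck, anticlockwise from above (its long end goes from the box's +y to -x); 1.6 rad = fully out, clear of the lid. Blocked until the keeper is slid back. Needs about 1 N at its peg; stays where left.
- lever_peg (a point): point on the axis of the lever's upright round peg (12 in diameter), 62 from the pivot, 15 below its top; the peg's top is 116 above the bar; the lever bar below it reaches up to 78 above the bar.
- lever_pivot (a point): point on the lever's vertical pivot axis at the same height as lever_peg (101 above the bar).
- lid (a joint): lid of the box, hinged along the far (+x) rim; 0 = shut, grows as it is raised, 1.75 rad = end stop, leaning back. Plate 195 x 330 x 8. Its stiff hinge keeps it where it is left (about 2.5 N at the bar to move it). Held shut by the lever.
- lid_bar (a point): middle of the lid's grey round pull bar (12 in diameter, 110 long, along the hinge direction, carried by arms at its ends), 45 in front of the lid's front edge and 240 from the hinge axis; shut, 64 above the bar top.
- lid_hinge (a point): middle of the lid's hinge axis, which runs along the box's y, 60 above the bar.
- tray: flat white acrylic tray, fixed, 340 (x) x 150 (y) x 4 thick, origin at the centre of its underside; x points away from the robot. Only its +x end has a rim, 16 high. Two upright grey posts, 12 in diameter, 55 tall, stand at x 61, y +-53, just in front of the plate: they hold plate and cup back while the coaster is drawn to -x between them.
- coaster_tab (a point): centre of the upright tab (10 thick in x, 44 wide, top 40 above the underside) of a wooden coaster board, 130 (x) x 76 x 8 thick, 90 g. The point is 24 above the underside; the board runs from -10 to +120 along x from it. At the start it lies along the tray's x, tab to the robot, its far 62 mm under the plate; draw it about 85 mm or more to be clear.
- plate_mid (a point): centre of the light white rectangular plate, 80 (x) x 130 (y) x 14 high with a low rim, 7 above its underside, 120 g; at the start it lies on the coaster, its front edge 2 behind the posts. Once the coaster is out it settles on the tray.
- strawcup_mid (a point): centre (35 above its underside) of the stainless straw cup, 58 in diameter, 92 tall with its straw, 90 g, standing on the plate.
- bottle1_mid (a point): one of up to three alike short pale polypropylene bottles, lying on its side: rounded-square body 42 x 42 x 80 long, round grey cap 36 in diameter at the +x end, 110 long in all, 60 g. The point is the centre of the body, 21 above what it lies on; x runs along the bottle to the cap (body -40 to +40, cap end at +70). May be absent.
- bottle2_mid (a point): one of up to three alike short pale polypropylene bottles, lying on its side: rounded-square body 42 x 42 x 80 long, round grey cap 36 in diameter at the +x end, 110 long in all, 60 g. The point is the centre of the body, 21 above what it lies on; x runs along the bottle to the cap (body -40 to +40, cap end at +70). May be absent.
- bottle3_mid (a point): one of up to three alike short pale polypropylene bottles, lying on its side: rounded-square body 42 x 42 x 80 long, round grey cap 36 in diameter at the +x end, 110 long in all, 60 g. The point is the centre of the body, 21 above what it lies on; x runs along the bottle to the cap (body -40 to +40, cap end at +70). May be absent.
- teat: lavender silicone bottle teat, 48 in diameter, 50 tall; a bystander, to be left alone. Origin: centre of its underside
- mug: blue ceramic mug, 80 in diameter, 90 tall; a bystander, to be left alone. Origin: centre of its underside
- jar: clear jar with a white lid, 70 in diameter, 100 tall; a bystander, to be left alone. Origin: centre of its underside
Mind the look-alikes: they are no part of the job. What is shaped like the part that bears bottle1_mid but black, blue or green is not meant.

How it is judged:
By the outcome, as a careful person would: the job done as asked, in the order asked, and still so for the second after the job is handed in, with the robot touching nothing.
Of bottle1, bottle2, bottle3 only 1 to 3 are there at a start; the rules pass over those that are not, and their reading is None.
At some moment in a run one of bottle1, bottle2, bottle3 may be knocked a few centimetres aside while the robot is not near it.
Once in a run the grip may slacken for a moment while it holds something.
It also fails if it takes over 210 s, if anything falls off the work surface, if the arm or the gripper's body presses on something with over 40 N, if the wrist force passes 120 N, or if a joint passes its speed limit or range.

### The arm

A 6-joint arm with a two-finger parallel gripper is mounted at the origin on the work surface. World frame = base frame: x ahead of the robot, y to its left, z up, the work surface at z = 0. Lengths are in m, angles in rad, forces in N, time in s.
With the tool pointing down it reaches from about 0.35 to 0.975 m from the base axis. Payload 4.9 kg.
Tool frame: the origin (TCP) lies on the centre line of the jaws, within the pads' length; the fingertips stand ctrl.tcp_to_tips ahead of it and the grasp point (between the pads) lies 3 mm ahead of it (ctrl.tcp_to_tips is the distance from the TCP to the fingertips, in m); z points along the fingers, y is the direction in which the jaws open and shut (so a half turn about z gives the same grasp; the last joint's range is limited). The gripper opens to 85 mm and grips with 20 to 120 N. Pads are 22 mm wide; open, the fingers measure 114 mm over their backs; the gripper's body (76 mm by 85 mm) begins 54 mm behind the grasp point. The pads swing forward as they close: fully open they stand 13 mm farther back than shut.
Start: joints at [1.071, 0.053, 1.613, -0, 1.476, -0.119], TCP at [0.232, 0.58, 0.253] pointing down, gripper open.
Joint ranges: [-3.01, 3.01], [-1.01, 2.22], [0.06, 2.58], [-1.02, 4.17], [0.09, 2.62], [-3.14, 3.14]. Speed limits (rad/s): [2.57, 2.57, 3.14, 3.14, 3.14, 3.14].

### API

Orientations are given as a rotation vector (axis times angle).
In Python, from station import ctrl, vision gives the robot as it stands.
- The arm moves only by the tool jog_arm, never from a script. Its argument "deltas" is a list of rows, each a list of 7 numbers: the turn, a rotation vector about the tool's x, y, z in rad, then the shift along the tool's x, y, z in cm, then the opening, from 0 (shut) to 1 (fully open). A call has 1 to 12 rows; each row shifts and turns the commanded pose from where the row before left it, along the tool's axes as they then stand; what a row does not reach is not made up. A row lasts 1/12 s, in which the tool goes at most 41.7 mm and 7.16 degrees, less where a joint would pass 70% of its speed; a pose out of reach is approached as far as the arm can. A call with a gripper value outside its range is refused whole. The fingers move at their own pace and stop on an object; "grip_force" is the grip in N (left out, the last holds). Time passes only in rows, so rows that do not move let the fingers close. It gives the time, the measured TCP pose, the force and the opening at its end, in the units of the state.
- ctrl.get_obs(): the state, without advancing time (a new reading comes with each control period).
- vision.get_image(name): name is "side" or "top"; returns (picture, depth): 420x560x3 uint8, red, green, blue; 420x560 float32, m along the optical axis (not along the pixel's ray), 0 where there is no reading.
- vision.calibration(name): a dict with "fx", "fy", "cx", "cy" (pixels), "rvec" (rotation vector, rad) and "tvec" (3), from world to camera coordinates, as OpenCV has them. Camera axes: x right, y down, z forward; pixel columns grow to the right and rows downward; lengths in m; the calibration is good to about 2 mm. A picture is of the moment at which its call begins. calibration takes no time and is no camera call.
- ctrl.finish_job(): hands the job in, once; it reports no verdict.
The state is a dict: "t": time; "q": joint angles; "dq": joint speeds; "effort": joint torques, N m; "tool_pos": TCP position; "tool_rot": TCP orientation; "contact_force": force on the tool from outside, world axes, zero at the start; "wrist_torque": the same for the moment, N m; "opening": finger opening in m.
Only numpy, scipy, OpenCV 4.12 (cv2) and the standard library are available. Lean on these libraries where they do the work, as an engineer would, in place of code of your own. Each camera call takes 0.05 s, during which the arm holds its last target. There are 200 camera calls.

## Working session

There is one attempt and no reset: what is moved stays moved. The work goes in short steps, Python scripts to look and compute and a tool call to move; the robot and the scene stay as the last step left them, time stands still between calls to the robot, and variables do not carry over. Pictures are saved under pics/ and viewed, about 12 in all and at most 16, crops included, and the job is handed in when it is done.

Besides the shell and the picture viewer there is one more tool, called after "Request:" by a JSON object that holds its "op" and its "data". jog_arm: Moves the arm, as the interface text tells. Its arguments: {"type":"object","properties":{"deltas":{"type":"array"},"grip_force":{"type":"number"}},"required":["deltas"]}

```bash
ls; mkdir -p pics
cat > h.py <<'E'
import numpy as np, cv2
from station import ctrl, vision
from scipy.spatial.transform import Rotation as R
np.set_printoptions(precision=4,suppress=True)
def cloud(n):
    im,d=vision.get_image(n); c=vision.calibration(n)
    v,u=np.mgrid[:d.shape[0],:d.shape[1]]
    P=np.stack([(u-c['cx'])/c['fx']*d,(v-c['cy'])/c['fy']*d,d],-1)
    Rm=R.from_rotvec(np.ravel(c['rvec'])).as_matrix()
    W=(P-np.ravel(c['tvec']))@Rm
    W[d==0]=np.nan
    return im,W
def proj(n,p):
    c=vision.calibration(n);Rm=R.from_rotvec(np.ravel(c['rvec'])).as_matrix()
    q=np.asarray(p)@Rm.T+np.ravel(c['tvec'])
    return np.stack([q[...,0]/q[...,2]*c['fx']+c['cx'],q[...,1]/q[...,2]*c['fy']+c['cy']],-1)
def save(n,im,s=1.4,crop=None):
    if crop: im=im[crop[1]:crop[3],crop[0]:crop[2]]
    cv2.imwrite(f'pics/{n}.png',cv2.resize(im[...,::-1],None,fx=s,fy=s,interpolation=cv2.INTER_CUBIC))
E
python3 - <<'E'
from h import *
o=ctrl.get_obs();print(o,ctrl.tcp_to_tips)
for n in('top','side'):
    im,W=cloud(n);save(n+'0',im);np.save(f'{n}0.npy',W);np.save(f'{n}0i.npy',im)
    print(n,vision.calibration(n))
E
```

```text
pics
{'t': 0.0, 'q': array([ 1.071 ,  0.0533,  1.6143,  0.    ,  1.476 , -0.119 ]), 'dq': array([-0.0011,  0.0003, -0.0011, -0.0003,  0.001 , -0.0001]), 'effort': array([ -0.0001, -39.3716, -37.0162,  -0.0002,   0.0074,   0.    ]), 'tool_pos': array([0.232 , 0.5797, 0.2521]), 'tool_rot': array([-0.5944, -3.0842,  0.003 ]), 'contact_force': array([-0.1101, -0.5209, -0.136 ]), 'wrist_torque': array([-0.0436,  0.0306, -0.0376]), 'opening': 0.08560630404109527} 0.022
top {'fx': 447.2061178411354, 'fy': 447.2061178411354, 'cx': 285.53554201484707, 'cy': 213.20853993196292, 'rvec': array([ 2.1641, -2.1089,  0.1861]), 'tvec': array([-0.098 ,  0.4965,  1.1124])}
side {'fx': 413.56715383541814, 'fy': 413.56715383541814, 'cx': 281.7740409535484, 'cy': 205.8467007371284, 'rvec': array([ 2.0892, -0.3738,  0.2084]), 'tvec': array([-0.4655,  0.1364,  0.8602])}
```

View pics/top0.png

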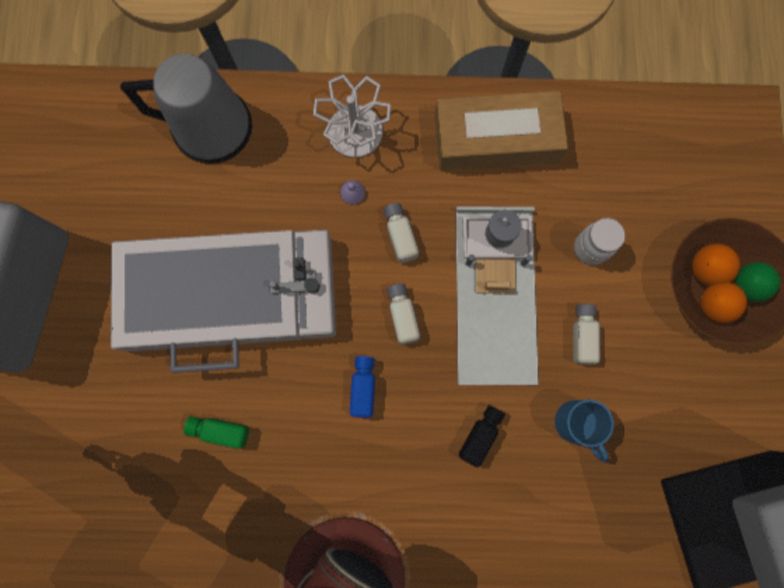

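View pics/side0.png

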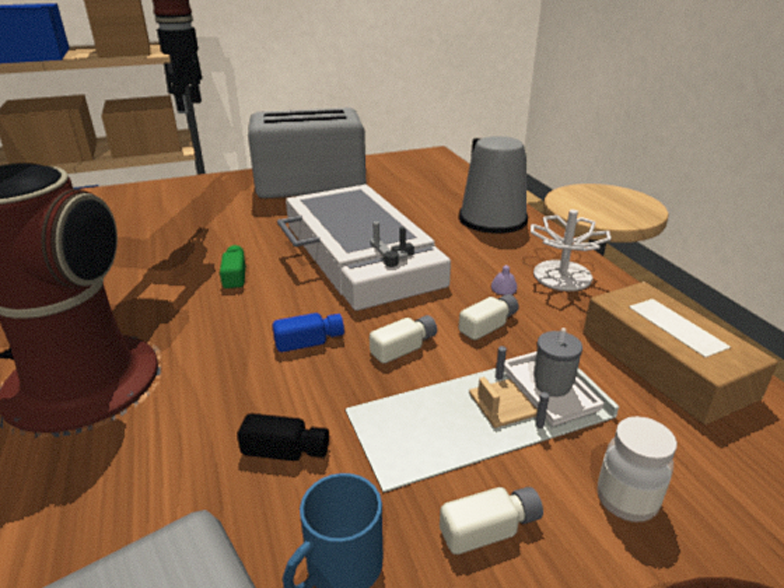

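The top view shows the box at left, with pegs near (300,270) and (272,287) and the pull bar at (205,357). There are three cream bottles at (402,235), (403,315) and (587,335). The tray is at (497,300) with the coaster tab at (497,285). Next I'll measure these.

Run:
```python
from h import *
W=np.load('top0.npy');im=np.load('top0i.npy')
print('base px',proj('top',[[0,0,0.],[0.232,.58,.25]])*1.4)
def at(u,v):
    return W[int(v/1.4),int(u/1.4)]
for n,u,v in [('table',400,450),('tray',497,350),('lid',200,290),('deck',320,300),('coaster',497,270),('lowest',150,500)]: print(n,at(u,v))
z=W[...,2]
def comp(name,mask,seed=None,r=None):
    n,l,s,c=cv2.connectedComponentsWithStats(mask.astype(np.uint8))
    k=l[int(seed[1]/1.4),int(seed[0]/1.4)]
    if k==0: print(name,'none');return
    p=W[l==k]; rect=cv2.minAreaRect(p[:,:2].astype(np.float32)*1000)
    print(name,len(p),'rect',np.round(rect[0],1),np.round(rect[1],1),round(rect[2],1),'z',np.nanpercentile(p[:,2],[5,50,95]))
    return p
V=~np.isnan(z)
f=im.astype(float)
cream=(f.min(-1)>120)&(f[...,0]-f[...,2]>8)
bm=V&(z>.022)&(z<.07)
for nm,s in [('b1',(403,238)),('b2',(405,318)),('b3',(588,340))]:
    p=comp(nm,bm,s)
    p2=comp(nm+' hi',V&(z>.030)&(z<.06),s)
comp('case',V&(z>.05)&(z<.078),(200,290))
comp('tray',V&(z<.009)&(f.min(-1)>105),(497,350))
comp('coaster tab',V&(z>.033)&(z<.055),(497,285))
for nm,lo,hi,box in [('pegs',.1,.125,(260,240,340,310)),('bar',.05,.08,(165,340,245,380)),('teat',.02,.08,(330,170,370,210)),('mug',.06,.1,(550,390,620,470)),('jar',.08,.12,(570,210,630,270)),('posts',.04,.07,(455,240,545,275)),('tab',.034,.06,(475,275,520,300)),('cup',.06,.13,(480,200,530,250))]:
    m=np.zeros_like(V);x0,y0,x1,y1=(np.array(box)/1.4).astype(int);m[y0:y1,x0:x1]=1
    m&=V&(z>lo)&(z<hi)
    n,l,s,c=cv2.connectedComponentsWithStats(m.astype(np.uint8))
    for k in range(1,n):
        if s[k,4]>=5:
            p=W[l==k];print(nm,s[k,4],p.mean(0),p.min(0),p.max(0))
save('lock',im,8,(180,165,245,245))
```

```text
base px [[344.5917 577.9236]
 [-65.0363 444.844 ]]
table [ 0.2244 -0.0911 -0.0056]
tray [ 0.4117 -0.2704  0.0057]
lid [0.5009 0.2775 0.0673]
deck [0.4907 0.0615 0.0551]
coaster [ 0.5659 -0.2692  0.0141]
lowest [ 0.1245  0.3583 -0.003 ]
b1 601 rect [630.6 -81.6] [111.1  41.5] 19.1 z [0.0277 0.0383 0.043 ]
b1 hi 546 rect [630.6 -81.3] [110.8  41.4] 19.7 z [0.0318 0.0387 0.0431]
b2 640 rect [473.9 -90.4] [110.1  42.2] 15.1 z [0.0287 0.0384 0.0432]
b2 hi 594 rect [474.  -90.5] [110.  42.] 14.7 z [0.0321 0.0387 0.0432]
b3 676 rect [ 444.9 -432.3] [109.6  43.2] 0.9 z [0.0265 0.0381 0.0432]
b3 hi 601 rect [ 444.9 -432.5] [109.6  42.8] 0.9 z [0.0321 0.0387 0.0433]
case 12042 rect [482.8 237.5] [246.6 396. ] 5.5 z [0.0573 0.067  0.0713]
tray 4418 rect [ 515.6 -268.5] [333.  150.2] 1.4 z [-0.0014  0.0023  0.006 ]
coaster tab 68 rect [ 529.2 -265.1] [ 9.4 42.2] 0.3 z [0.0367 0.0417 0.0449]
pegs 26 [0.5432 0.0976 0.1116] [0.5384 0.0923 0.1012] [0.5491 0.1035 0.1174]
pegs 25 [0.5057 0.1352 0.1121] [0.501  0.1306 0.1007] [0.511  0.1405 0.1174]
bar 544 [0.3841 0.2645 0.0666] [0.352  0.1926 0.0501] [0.4151 0.3328 0.074 ]
teat 122 [0.7116 0.0132 0.0291] [ 0.6945 -0.0052  0.0202] [0.7312 0.0299 0.0488]
mug 429 [ 0.2775 -0.4199  0.0793] [ 0.2189 -0.4551  0.0602] [ 0.3217 -0.3757  0.093 ]
jar 500 [ 0.6137 -0.4511  0.097 ] [ 0.5844 -0.4822  0.0804] [ 0.6454 -0.4219  0.1035]
posts 54 [ 0.6051 -0.2657  0.0555] [ 0.6009 -0.2911  0.0406] [ 0.6158 -0.2464  0.0697]
posts 23 [ 0.5762 -0.2132  0.0543] [ 0.5714 -0.2189  0.0418] [ 0.5821 -0.2082  0.0622]
posts 25 [ 0.5787 -0.3185  0.0537] [ 0.5738 -0.3243  0.0423] [ 0.5847 -0.3137  0.0605]
tab 67 [ 0.5294 -0.2651  0.0416] [ 0.5245 -0.2862  0.0345] [ 0.5339 -0.2441  0.0454]
cup 480 [ 0.6267 -0.2687  0.0899] [ 0.6004 -0.3004  0.0603] [ 0.6585 -0.2417  0.1126]
```

View pics/lock.png

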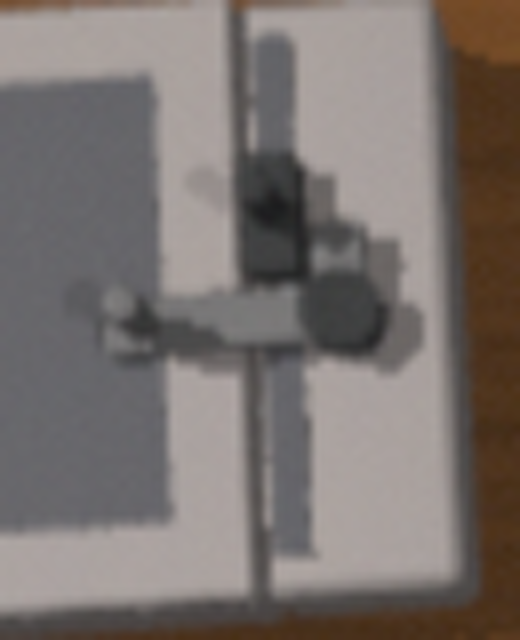

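```bash
cat >> h.py <<'E'
# box frame (yaw 5.5 deg), fitted from the first top view
BY=np.radians(5.5); BO=np.array([.5051,.2723])
def b2w(x,y): c,s=np.cos(BY),np.sin(BY); return BO+[c*x-s*y,s*x+c*y]
def Rt(phi):  # tool down, tool x at heading phi (deg)
    c,s=np.cos(np.radians(phi)),np.sin(np.radians(phi))
    return np.array([[c,s,0],[s,-c,0],[0,0,-1.]])
def plan(phi,pts,step=3.0):
    """print rows: turn to phi (deg) first, then straight legs through pts (m)"""
    o=ctrl.get_obs();p=np.array(o['tool_pos']);R0=R.from_rotvec(o['tool_rot'])
    t=(R0.inv()*R.from_matrix(Rt(phi))).as_rotvec();n=int(np.ceil(np.degrees(np.linalg.norm(t))/6.5-.05))
    print('t',round(o['t'],1),'pos',p,'rot',o['tool_rot'],'f',o['contact_force'],'op',round(o['opening'],4))
    if n: print('turn',n,'x',np.round(t/n,3).tolist())
    for q in pts:
        if len(q)==4: *q,st=q
        else: st=step
        d=Rt(phi).T@(np.array(q)-p)*100;n=max(1,int(np.ceil(np.linalg.norm(d)/st-.02)))
        print('to',np.round(q,4),n,'x',np.round(d/n,2).tolist());p=np.array(q)
E
python3 - <<'E'
from h import *
print(b2w(-142.5e-3,0),b2w(.0975,0))
plan(185.5,[(.5432,.0976,.25),(.5432,.0976,.107)])
E
```

```text
[0.3633 0.2586] [0.6022 0.2816]
t 0.1 pos [0.232  0.5798 0.2522] rot [-0.5945 -3.0843  0.0028] f [0.164  0.1335 0.9982] op 0.0856
turn 5 x [-0.0, -0.0, -0.095]
to [0.5432 0.0976 0.25  ] 20 x [-1.32, -2.55, 0.01]
to [0.5432 0.0976 0.107 ] 5 x [0.0, 0.0, 2.86]
```

Request:
{"op": "jog_arm", "data": {"deltas": [[0,0,-0.095,0,0,0,0.45],[0,0,-0.095,0,0,0,0.45],[0,0,-0.095,0,0,0,0.45],[0,0,-0.095,0,0,0,0.45],[0,0,-0.095,0,0,0,0.45],[0,0,0,-1.32,-2.55,0,0.45],[0,0,0,-1.32,-2.55,0,0.45],[0,0,0,-1.32,-2.55,0,0.45],[0,0,0,-1.32,-2.55,0,0.45],[0,0,0,-1.32,-2.55,0,0.45],[0,0,0,-1.32,-2.55,0,0.45],[0,0,0,-1.32,-2.55,0,0.45]], "grip_force": 40}}

```text
t: 1.1
tool_pos: [0.3414, 0.4098, 0.2527]
tool_rot: [0.148, -3.137, 0.001]
contact_force: [0.7, -0.4, 0.4]
opening: 0.0384
```

Request:
{"op": "jog_arm", "data": {"deltas": [[0,0,0,-1.32,-2.55,0,0.45],[0,0,0,-1.32,-2.55,0,0.45],[0,0,0,-1.32,-2.55,0,0.45],[0,0,0,-1.32,-2.55,0,0.45],[0,0,0,-1.32,-2.55,0,0.45],[0,0,0,-1.32,-2.55,0,0.45],[0,0,0,-1.32,-2.55,0,0.45],[0,0,0,-1.32,-2.55,0,0.45],[0,0,0,-1.32,-2.55,0,0.45],[0,0,0,-1.32,-2.55,0,0.45],[0,0,0,-1.32,-2.55,0,0.45],[0,0,0,-1.32,-2.55,0,0.45]]}}

```text
t: 2.1
tool_pos: [0.5278, 0.1201, 0.2528]
tool_rot: [0.148, -3.137, -0.0]
contact_force: [0.4, 0.3, 0.0]
opening: 0.0385
```

Request:
{"op": "jog_arm", "data": {"deltas": [[0,0,0,-1.32,-2.55,0,0.45],[0,0,0,0,0,0,0.45],[0,0,0,0,0,0,0.45]]}}

```text
t: 2.35
tool_pos: [0.5432, 0.0963, 0.2526]
tool_rot: [0.144, -3.137, -0.001]
contact_force: [-0.1, 0.4, -1.1]
opening: 0.0384
```

Run:
```python
from h import *
plan(185.5,[(.5432,.0976,.15),(.5432,.0976,.107)])
```

```text
t 2.4 pos [0.5432 0.0963 0.2526] rot [ 0.1439 -3.1369 -0.0006] f [-0.0505  0.3814 -1.0617] op 0.0384
to [0.5432 0.0976 0.15  ] 4 x [-0.0, 0.03, 2.57]
to [0.5432 0.0976 0.107 ] 2 x [0.0, 0.0, 2.15]
```

Request:
{"op": "jog_arm", "data": {"deltas": [[0,0,0,0,0.1,2.57,0.45],[0,0,0,0,0,2.57,0.45],[0,0,0,0,0,2.57,0.45],[0,0,0,0,0,2.57,0.45],[0,0,0,0,0,2.15,0.45],[0,0,0,0,0,2.15,0.45],[0,0,0,0,0,0,0],[0,0,0,0,0,0,0],[0,0,0,0,0,0,0],[0,0,0,0,0,0,0],[0,0,0,0,0,0,0]]}}

```text
t: 3.27
tool_pos: [0.5421, 0.0978, 0.107]
tool_rot: [0.148, -3.136, 0.002]
contact_force: [-1.4, -5.3, -9.4]
opening: 0.0108
```

Request:
{"op": "jog_arm", "data": {"deltas": [[0,0,0,-0.5,0,0,0],[0,0,0,-0.5,0,0,0],[0,0,0,-0.5,0,0,0],[0,0,0,-0.5,0,0,0],[0,0,0,-0.5,0,0,0],[0,0,0,-0.5,0,0,0],[0,0,0,-0.5,0,0,0],[0,0,0,-0.5,0,0,0],[0,0,0,-0.4,0,0,0],[0,0,0,0,0,0,0]]}}

```text
t: 4.1
tool_pos: [0.5853, 0.102, 0.107]
tool_rot: [0.148, -3.132, 0.001]
contact_force: [-7.5, -6.2, -5.4]
opening: 0.0107
```

Request:
{"op": "jog_arm", "data": {"deltas": [[0,0,0,-0.2,0,0,0],[0,0,0,-0.1,0,0,0],[0,0,0,0,0,0,0]]}}

```text
t: 4.35
tool_pos: [0.5858, 0.1021, 0.1069]
tool_rot: [0.148, -3.125, 0.002]
contact_force: [-16.8, -7.4, 1.9]
opening: 0.0108
```

Request:
{"op": "jog_arm", "data": {"deltas": [[0,0,0,0.1,0,0,0.45],[0,0,0,0,0,0,0.45],[0,0,0,0,0,0,0.45],[0,0,0,0,0,-2,0.45],[0,0,0,0,0,-2,0.45],[0,0,0,0,0,-1,0.45],[0,0,0,0,0,0,0.45]]}}

```text
t: 4.93
tool_pos: [0.5919, 0.1032, 0.1626]
tool_rot: [-0.148, 3.129, 0.001]
contact_force: [-0.7, -0.1, 0.5]
opening: 0.0385
```

Run:
```python
from h import *
im,W=cloud('top')
z=W[...,2];m=np.zeros_like(z,bool);m[165:245,180:245]=1;m&=(z>.1)&(z<.12)
n,l,s,c=cv2.connectedComponentsWithStats(m.astype(np.uint8))
for k in range(1,n):
    if s[k,4]>4:print(s[k,4],W[l==k].mean(0))
plan(185.5,[(.5057,.1352,.16),(.5057,.1352,.107)])
piv=np.array([.5057,.1352])-.062*np.array([-np.sin(BY),np.cos(BY)]);print(piv)
pts=[]
for a in np.linspace(0,1.6,13):
    pts.append(.062*np.array([-np.sin(a),np.cos(a)]))
d=np.diff(pts,axis=0)*100; print(np.round(np.c_[-d[:,0],d[:,1]],2).tolist())
```

```text
t 5.0 pos [0.5907 0.1031 0.1604] rot [-0.148   3.1323  0.0008] f [ 0.3237 -0.3256 -0.0588] op 0.0382
turn 1 x [0.0, 0.006, -0.002]
to [0.5057 0.1352 0.16  ] 4 x [2.04, 1.0, 0.01]
to [0.5057 0.1352 0.107 ] 2 x [0.0, 0.0, 2.65]
[0.5116 0.0735]
[[0.82, -0.06], [0.81, -0.16], [0.78, -0.27], [0.74, -0.37], [0.68, -0.47], [0.61, -0.55], [0.53, -0.63], [0.45, -0.7], [0.35, -0.75], [0.25, -0.79], [0.14, -0.81], [0.03, -0.83]]
```

Request:
{"op": "jog_arm", "data": {"deltas": [[0,0,0,2.04,1.0,0,0.45],[0,0,0,2.04,1.0,0,0.45],[0,0,0,2.04,1.0,0,0.45],[0,0,0,2.04,1.0,0,0.45],[0,0,0,0,0,0,0.45],[0,0,0,0,0,2.65,0.45],[0,0,0,0,0,2.65,0.45],[0,0,0,0,0,0,0],[0,0,0,0,0,0,0],[0,0,0,0,0,0,0],[0,0,0,0,0,0,0]], "grip_force": 25}}

```text
t: 5.9
tool_pos: [0.5034, 0.1352, 0.1039]
tool_rot: [0.147, -3.137, -0.002]
contact_force: [1.4, 2.3, -7.3]
opening: 0.0109
```

Request:
{"op": "jog_arm", "data": {"deltas": [[0,0,0,0.82,-0.06,0,0],[0,0,0,0.81,-0.16,0,0],[0,0,0,0.78,-0.27,0,0],[0,0,0,0.74,-0.37,0,0],[0,0,0,0.68,-0.47,0,0],[0,0,0,0.61,-0.55,0,0],[0,0,0,0.53,-0.63,0,0],[0,0,0,0.45,-0.7,0,0],[0,0,0,0.35,-0.75,0,0],[0,0,0,0.25,-0.79,0,0],[0,0,0,0.14,-0.81,0,0],[0,0,0,0.03,-0.83,0,0]]}}

```text
t: 6.9
tool_pos: [0.442, 0.0649, 0.1037]
tool_rot: [0.149, -3.121, -0.001]
contact_force: [-21.6, 1.5, 8.0]
opening: 0.009
```

Request:
{"op": "jog_arm", "data": {"deltas": [[0,0,0,0,0,0,0]]}}

```text
t: 6.98
tool_pos: [0.4419, 0.065, 0.1037]
tool_rot: [0.146, -3.121, -0.003]
contact_force: [-22.0, 3.1, 8.0]
opening: 0.0086
```

Request:
{"op": "jog_arm", "data": {"deltas": [[0,0,0,0,0,0,0.45],[0,0,0,0,0,0,0.45],[0,0,0,0,0,0,0.45],[0,0,0,0,0,-2,0.45],[0,0,0,0,0,-3,0.45],[0,0,0,0,0,-3,0.45],[0,0,0,3,0,0,0.45],[0,0,0,3,0,0,0.45],[0,0,0,3,0,0,0.45],[0,0,0,0,0,0,0.45]]}}

```text
t: 7.82
tool_pos: [0.356, 0.0564, 0.1853]
tool_rot: [-0.147, 3.135, -0.002]
contact_force: [0.8, 0.4, 0.4]
opening: 0.0383
```

Run:
```python
from h import *
im,W=cloud('top')
z=W[...,2];m=np.zeros_like(z,bool);m[150:290,150:260]=1;m&=(z>.095)&(z<.12)
n,l,s,c=cv2.connectedComponentsWithStats(m.astype(np.uint8))
for k in range(1,n):
    if s[k,4]>4:print(s[k,4],W[l==k].mean(0))
save('lock2',im,6,(170,150,250,250))
```

```text
29 [0.5858 0.1017 0.1095]
26 [0.4511 0.0663 0.1111]
```

View pics/lock2.png

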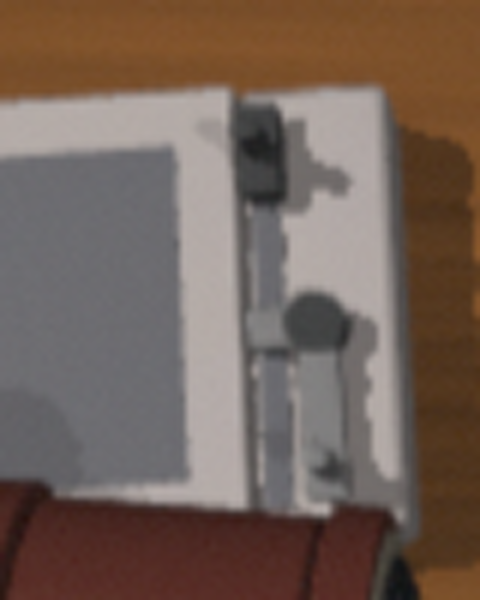

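Run:
```python
from h import *
W=np.load('top0.npy').reshape(-1,3);W=W[~np.isnan(W[:,0])]
c,s=np.cos(BY),np.sin(BY);d=W[:,:2]-BO;B=np.c_[d@[c,s],d@[-s,c],W[:,2]]
m=(B[:,0]<-.12)&(B[:,0]>-.17)&(abs(B[:,1])<.04)&(B[:,2]>.05)&(B[:,2]<.08)
print('bar',np.median(B[m],0),B[m].min(0),B[m].max(0))
m=(B[:,0]<-.105)&(B[:,0]>-.17)&(abs(B[:,1])<.08)&(B[:,2]>.055)&(B[:,2]<.08);print('bar y',B[m,1].min(),B[m,1].max())
m=(B[:,1]>-.16)&(B[:,1]<.15)&(B[:,2]>.06)&(B[:,2]<.075)&(B[:,0]>0)&(B[:,0]<.12);print('hinge edge',np.percentile(B[m,0],[99,99.9]))
plan(95.5,[(*b2w(-.1425,0),.19),(*b2w(-.1425,0),.067)])
th=np.linspace(0,1.70,37)+.0167
p=np.c_[-.24*np.cos(th),.24*np.sin(th)];print(np.round(np.diff(p,axis=0)*100,2).tolist())
```

```text
bar [-0.1432  0.0007  0.0681] [-0.1489 -0.0399  0.0603] [-0.1368  0.0391  0.074 ]
bar y -0.06077986930811031 0.060789521326299646
hinge edge [0.0955 0.0973]
t 7.9 pos [0.3579 0.0565 0.1857] rot [-0.147   3.1332 -0.0019] f [-0.38    0.8279  0.6796] op 0.0383
turn 14 x [0.0, 0.0, 0.112]
to [0.3633 0.2586 0.19  ] 7 x [2.87, 0.35, -0.06]
to [0.3633 0.2586 0.067 ] 5 x [0.0, 0.0, 2.46]
[[0.05, 1.13], [0.1, 1.13], [0.15, 1.12], [0.21, 1.11], [0.26, 1.1], [0.31, 1.09], [0.36, 1.07], [0.41, 1.06], [0.46, 1.04], [0.51, 1.01], [0.56, 0.99], [0.6, 0.96], [0.65, 0.93], [0.69, 0.9], [0.73, 0.87], [0.77, 0.83], [0.81, 0.79], [0.85, 0.75], [0.88, 0.71], [0.91, 0.67], [0.94, 0.63], [0.97, 0.58], [1.0, 0.53], [1.02, 0.49], [1.05, 0.44], [1.06, 0.39], [1.08, 0.34], [1.1, 0.29], [1.11, 0.23], [1.12, 0.18], [1.13, 0.13], [1.13, 0.08], [1.13, 0.02], [1.13, -0.03], [1.13, -0.08], [1.12, -0.14]]
```

Request:
{"op": "jog_arm", "data": {"deltas": [[0,0,0.112,0,0,0,0.45],[0,0,0.112,0,0,0,0.45],[0,0,0.112,0,0,0,0.45],[0,0,0.112,0,0,0,0.45],[0,0,0.112,0,0,0,0.45],[0,0,0.112,0,0,0,0.45],[0,0,0.112,0,0,0,0.45],[0,0,0.112,0,0,0,0.45],[0,0,0.112,0,0,0,0.45],[0,0,0.112,0,0,0,0.45],[0,0,0.112,0,0,0,0.45],[0,0,0.112,0,0,0,0.45]]}}

```text
t: 8.87
tool_pos: [0.3599, 0.0566, 0.1857]
tool_rot: [1.844, 2.541, 0.001]
contact_force: [0.3, -0.0, 0.4]
opening: 0.0384
```

Request:
{"op": "jog_arm", "data": {"deltas": [[0,0,0.112,0,0,0,0.45],[0,0,0.112,0,0,0,0.45],[0,0,0,2.87,0.35,0,0.45],[0,0,0,2.87,0.35,0,0.45],[0,0,0,2.87,0.35,0,0.45],[0,0,0,2.87,0.35,0,0.45],[0,0,0,2.87,0.35,0,0.45],[0,0,0,2.87,0.35,0,0.45],[0,0,0,2.87,0.35,0,0.45],[0,0,0,0,0,0,0.45],[0,0,0,0,0,0,0.45]]}}

```text
t: 9.78
tool_pos: [0.3644, 0.2605, 0.1852]
tool_rot: [2.107, 2.329, 0.001]
contact_force: [0.5, -0.3, -0.6]
opening: 0.0385
```

Run:
```python
from h import *
plan(95.5,[(*b2w(-.1430,0),.067)],2)
```

```text
t 9.8 pos [0.3644 0.2605 0.1852] rot [2.1074 2.3286 0.0007] f [ 0.4734 -0.2903 -0.6452] op 0.0385
to [0.3628 0.2586 0.067 ] 6 x [-0.03, -0.03, 1.97]
```

Request:
{"op": "jog_arm", "data": {"deltas": [[0,0,0,-0.18,-0.18,1.97,0.45],[0,0,0,0,0,1.97,0.45],[0,0,0,0,0,1.97,0.45],[0,0,0,0,0,1.97,0.45],[0,0,0,0,0,1.97,0.45],[0,0,0,0,0,1.97,0.45],[0,0,0,0,0,0,0],[0,0,0,0,0,0,0],[0,0,0,0,0,0,0],[0,0,0,0,0,0,0]]}}

```text
t: 10.62
tool_pos: [0.3658, 0.2562, 0.0689]
tool_rot: [2.106, 2.32, 0.007]
contact_force: [8.6, -6.4, -3.5]
opening: 0.0114
```

Request:
{"op": "jog_arm", "data": {"deltas": [[0,0,0,0,0.05,-1.13,0],[0,0,0,0,0.1,-1.13,0],[0,0,0,0,0.15,-1.12,0],[0,0,0,0,0.21,-1.11,0],[0,0,0,0,0.26,-1.1,0],[0,0,0,0,0.31,-1.09,0]]}}

```text
t: 11.12
tool_pos: [0.3785, 0.2573, 0.1368]
tool_rot: [2.104, 2.316, 0.017]
contact_force: [20.1, -2.8, -10.7]
opening: 0.0114
```

Request:
{"op": "jog_arm", "data": {"deltas": [[0,0,0,0,0.61,-1.07,0],[0,0,0,0,0.51,-1.06,0],[0,0,0,0,0.46,-1.04,0],[0,0,0,0,0.51,-1.01,0],[0,0,0,0,0.56,-0.99,0],[0,0,0,0,0.6,-0.96,0],[0,0,0,0,0.65,-0.93,0],[0,0,0,0,0.69,-0.9,0],[0,0,0,0,0.73,-0.87,0]]}}

```text
t: 11.87
tool_pos: [0.4275, 0.262, 0.222]
tool_rot: [2.11, 2.322, 0.003]
contact_force: [8.0, -1.4, -9.9]
opening: 0.0112
```

Request:
{"op": "jog_arm", "data": {"deltas": [[0,0,0,0,0.77,-0.83,0],[0,0,0,0,0.81,-0.79,0],[0,0,0,0,0.85,-0.75,0],[0,0,0,0,0.88,-0.71,0],[0,0,0,0,0.91,-0.67,0],[0,0,0,0,0.94,-0.63,0],[0,0,0,0,0.97,-0.58,0],[0,0,0,0,1.0,-0.53,0],[0,0,0,0,1.02,-0.49,0],[0,0,0,0,1.05,-0.44,0]]}}

```text
t: 12.7
tool_pos: [0.5174, 0.2707, 0.2869]
tool_rot: [2.112, 2.324, -0.004]
contact_force: [-2.4, -3.8, -1.2]
opening: 0.011
```

Request:
{"op": "jog_arm", "data": {"deltas": [[0,0,0,0,1.06,-0.39,0],[0,0,0,0,1.08,-0.34,0],[0,0,0,0,1.1,-0.29,0],[0,0,0,0,1.11,-0.23,0],[0,0,0,0,1.12,-0.18,0],[0,0,0,0,1.13,-0.13,0],[0,0,0,0,1.13,-0.08,0],[0,0,0,0,1.13,-0.02,0],[0,0,0,0,1.13,0.03,0],[0,0,0,0,1.13,0.08,0],[0,0,0,0,1.12,0.14,0],[0,0,0,0,0,0,0]]}}

```text
t: 13.7
tool_pos: [0.6414, 0.2828, 0.3028]
tool_rot: [2.111, 2.321, 0.005]
contact_force: [2.2, -3.9, 3.0]
opening: 0.0107
```

Request:
{"op": "jog_arm", "data": {"deltas": [[0,0,0,0,0,0,0.45],[0,0,0,0,0,0,0.45],[0,0,0,0,0,0,0.45],[0,0,0,0,0,-2,0.45],[0,0,0,0,0,-2,0.45],[0,0,0,0,0,-2,0.45],[0,0,0,0,0,0,0.45],[0,0,0,0,-3,0,0.45],[0,0,0,0,-3,0,0.45],[0,0,0,0,-3,0,0.45],[0,0,0,0,0,0,0.45]]}}

```text
t: 14.62
tool_pos: [0.5448, 0.2756, 0.3581]
tool_rot: [-2.107, -2.327, 0.005]
contact_force: [0.5, 0.3, 0.4]
opening: 0.0385
```

Run:
```python
from h import *
plan(91.4,[(.50,.0,.33),(.5294,-.2651,.18),(.5294,-.2651,.039)],3.3)
```

```text
t 14.6 pos [0.5448 0.2756 0.3581] rot [-2.1069 -2.3268  0.0049] f [0.499  0.3055 0.363 ] op 0.0385
turn 1 x [-0.004, 0.0, 0.075]
to [0.5  0.   0.33] 9 x [-3.05, -0.57, 0.31]
to [ 0.5294 -0.2651  0.18  ] 10 x [-2.66, 0.23, 1.5]
to [ 0.5294 -0.2651  0.039 ] 5 x [0.0, 0.0, 2.82]
```

Request:
{"op": "jog_arm", "data": {"deltas": [[0,0,0.075,0,0,0,0.45],[0,0,0,-3.05,-0.57,0.31,0.45],[0,0,0,-3.05,-0.57,0.31,0.45],[0,0,0,-3.05,-0.57,0.31,0.45],[0,0,0,-3.05,-0.57,0.31,0.45],[0,0,0,-3.05,-0.57,0.31,0.45],[0,0,0,-3.05,-0.57,0.31,0.45],[0,0,0,-3.05,-0.57,0.31,0.45],[0,0,0,-3.05,-0.57,0.31,0.45],[0,0,0,-3.05,-0.57,0.31,0.45]]}}

```text
t: 15.45
tool_pos: [0.5035, -0.0013, 0.3308]
tool_rot: [-2.196, -2.246, 0.0]
contact_force: [-0.4, -0.2, 0.6]
opening: 0.0384
```

Request:
{"op": "jog_arm", "data": {"deltas": [[0,0,0,-2.66,0.23,1.5,0.45],[0,0,0,-2.66,0.23,1.5,0.45],[0,0,0,-2.66,0.23,1.5,0.45],[0,0,0,-2.66,0.23,1.5,0.45],[0,0,0,-2.66,0.23,1.5,0.45],[0,0,0,-2.66,0.23,1.5,0.45],[0,0,0,-2.66,0.23,1.5,0.45],[0,0,0,-2.66,0.23,1.5,0.45],[0,0,0,-2.66,0.23,1.5,0.45],[0,0,0,-2.66,0.23,1.5,0.45],[0,0,0,0,0,0,0.45],[0,0,0,0,0,0,0.45]]}}

```text
t: 16.45
tool_pos: [0.532, -0.2658, 0.1795]
tool_rot: [-2.196, -2.241, 0.001]
contact_force: [-0.1, 0.4, 1.4]
opening: 0.0382
```

Run:
```python
from h import *
plan(91.4,[(.5294,-.2651,.039)],2)
im,W=cloud('side');save('side1',im)
```

```text
t 16.4 pos [ 0.532  -0.2658  0.1795] rot [-2.1962 -2.2409  0.0006] f [-0.0924  0.3511  1.4131] op 0.0382
turn 1 x [-0.003, -0.003, -0.004]
to [ 0.5294 -0.2651  0.039 ] 8 x [0.01, -0.03, 1.76]
```

View pics/side1.png

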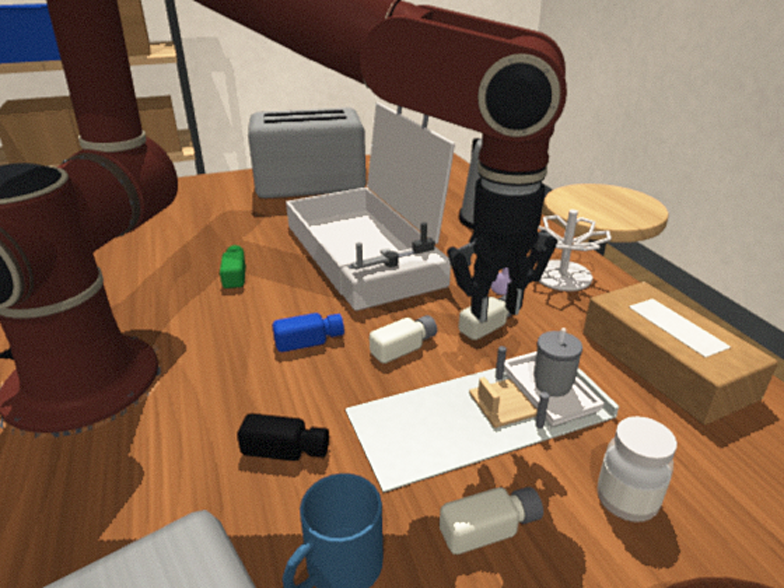

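The side view shows the lid up at (410,180), the keeper back, and the gripper above the coaster tab at (487,397). Everything else is unmoved.

Request:
{"op": "jog_arm", "data": {"deltas": [[0,0,0,0.07,-0.25,1.76,0.45],[0,0,0,0,0,1.76,0.45],[0,0,0,0,0,1.76,0.45],[0,0,0,0,0,1.76,0.45],[0,0,0,0,0,1.76,0.45],[0,0,0,0,0,1.76,0.45],[0,0,0,0,0,1.76,0.45],[0,0,0,0,0,1.76,0.45],[0,0,0,0,0,0,0],[0,0,0,0,0,0,0],[0,0,0,0,0,0,0],[0,0,0,0,0,0,0]], "grip_force": 60}}

```text
t: 17.5
tool_pos: [0.5312, -0.2648, 0.0425]
tool_rot: [2.195, 2.245, 0.0]
contact_force: [-0.1, -0.3, -2.1]
opening: 0.009
```

Request:
{"op": "jog_arm", "data": {"deltas": [[0,0,0,0,-0.5,0,0],[0,0,0,0,-0.5,0,0],[0,0,0,0,-0.5,0,0],[0,0,0,0,-0.5,0,0]]}}

```text
t: 17.83
tool_pos: [0.5108, -0.2658, 0.042]
tool_rot: [2.195, 2.244, 0.001]
contact_force: [2.1, 0.0, 0.7]
opening: 0.0087
```

Request:
{"op": "jog_arm", "data": {"deltas": [[0,0,0,0,-0.7,0,0],[0,0,0,0,-0.7,0,0],[0,0,0,0,-0.7,0,0],[0,0,0,0,-0.7,0,0],[0,0,0,0,-0.7,0,0],[0,0,0,0,-0.7,0,0],[0,0,0,0,-0.7,0,0],[0,0,0,0,-0.7,0,0],[0,0,0,0,-0.7,0,0],[0,0,0,0,-0.7,0,0],[0,0,0,0,-0.7,0,0],[0,0,0,0,-0.7,0,0]]}}

```text
t: 18.83
tool_pos: [0.4266, -0.2677, 0.042]
tool_rot: [2.196, 2.244, 0.001]
contact_force: [3.3, -0.3, 5.6]
opening: 0.0085
```

Request:
{"op": "jog_arm", "data": {"deltas": [[0,0,0,0,-1,0,0],[0,0,0,0,-1,0,0],[0,0,0,0,0,0,0]]}}

```text
t: 19.08
tool_pos: [0.4054, -0.2682, 0.042]
tool_rot: [2.197, 2.245, -0.001]
contact_force: [-0.2, -0.5, 10.2]
opening: 0.0089
```

Run:
```python
from h import *
im,W=cloud('side');save('side2',im,2.2,(200,180,560,420))
yy=b2w(-.055,.118)
plan(91.4,[(.41,-.2651,.16),(.38,0,.2),(*yy,.2),(*yy,.046)],3)
```

```text
t 19.1 pos [ 0.4055 -0.2682  0.042 ] rot [ 2.1972  2.2453 -0.0021] f [-1.7221 -0.0959  9.8095] op 0.0088
to [ 0.41   -0.2651  0.16  ] 4 x [0.07, 0.12, -2.95]
to [0.38 0.   0.2 ] 9 x [2.95, -0.26, -0.44]
to [0.439  0.3845 0.2   ] 13 x [2.95, 0.53, 0.0]
to [0.439  0.3845 0.046 ] 6 x [0.0, 0.0, 2.57]
```

View pics/side2.png

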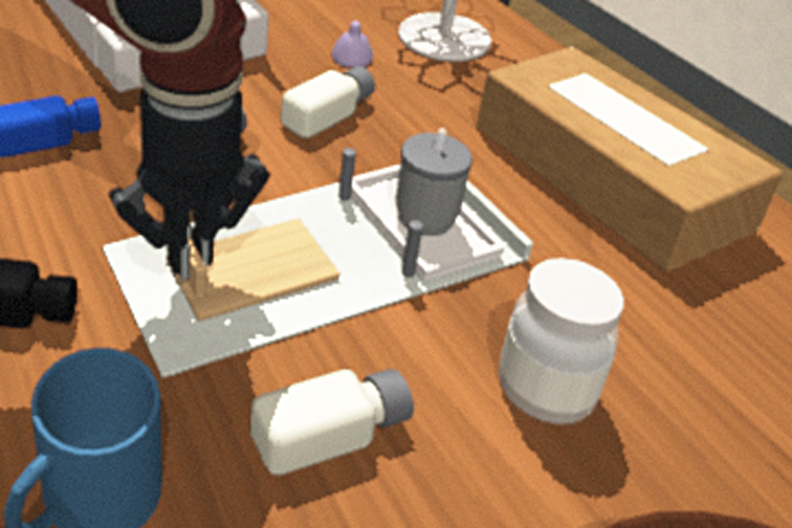

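The picture shows the coaster clear of the plate at (260,270). The plate and cup are standing behind the posts.

Request:
{"op": "jog_arm", "data": {"deltas": [[0,0,0,0,0,-1.5,0],[0,0,0,0,0,-2.5,0],[0,0,0,0,0,-2.5,0],[0,0,0,0,0,-2.5,0],[0,0,0,0,0,-2.5,0],[0,0,0,0,0,-2.5,0],[0,0,0,0,0,-2.5,0],[0,0,0,0,0,0,0],[0,0,-0.072,0,0,0,0],[0,0,0,0,0,0,0]]}}

```text
t: 19.97
tool_pos: [0.405, -0.267, 0.2042]
tool_rot: [-2.111, -2.322, 0.001]
contact_force: [-0.1, -0.5, -1.0]
opening: 0.0088
```

Run:
```python
from h import *
yy=b2w(-.055,.118)
plan(95.5,[(.38,0,.22),(*yy,.22),(*yy,.045)],3)
```

```text
t 20.0 pos [ 0.405  -0.267   0.2042] rot [-2.1111 -2.3218  0.0013] f [-0.1326 -0.4619 -1.0265] op 0.0088
to [0.38 0.   0.22] 9 x [2.98, 0.01, -0.18]
to [0.439  0.3845 0.22  ] 13 x [2.9, 0.74, 0.0]
to [0.439  0.3845 0.045 ] 6 x [0.0, 0.0, 2.92]
```

Request:
{"op": "jog_arm", "data": {"deltas": [[0,0,0,2.98,0,-0.18,0],[0,0,0,2.98,0,-0.18,0],[0,0,0,2.98,0,-0.18,0],[0,0,0,2.98,0,-0.18,0],[0,0,0,2.98,0,-0.18,0],[0,0,0,2.98,0,-0.18,0],[0,0,0,2.98,0,-0.18,0],[0,0,0,2.98,0,-0.18,0],[0,0,0,2.98,0,-0.18,0]]}}

```text
t: 20.72
tool_pos: [0.3795, 0.0006, 0.2199]
tool_rot: [-2.115, -2.318, 0.004]
contact_force: [1.6, 0.7, -1.5]
opening: 0.0089
```

Request:
{"op": "jog_arm", "data": {"deltas": [[0,0,0,2.9,0.74,0,0],[0,0,0,2.9,0.74,0,0],[0,0,0,2.9,0.74,0,0],[0,0,0,2.9,0.74,0,0],[0,0,0,2.9,0.74,0,0],[0,0,0,2.9,0.74,0,0],[0,0,0,2.9,0.74,0,0],[0,0,0,2.9,0.74,0,0],[0,0,0,2.9,0.74,0,0],[0,0,0,2.9,0.74,0,0],[0,0,0,2.9,0.74,0,0],[0,0,0,2.9,0.74,0,0]]}}

```text
t: 21.72
tool_pos: [0.4359, 0.3546, 0.2194]
tool_rot: [-2.116, -2.321, 0.008]
contact_force: [0.4, -0.3, -0.4]
opening: 0.0087
```

Request:
{"op": "jog_arm", "data": {"deltas": [[0,0,0,2.9,0.74,0,0],[0,0,0,0,0,0,0],[0,0,0,0,0,0,0]]}}

```text
t: 21.97
tool_pos: [0.4405, 0.3838, 0.2193]
tool_rot: [-2.114, -2.323, 0.009]
contact_force: [-0.3, -0.5, -0.3]
opening: 0.0087
```

Run:
```python
from h import *
im,W=cloud('side');save('side3',im,2.2,(170,0,420,220))
yy=b2w(-.055,.118)
plan(95.5,[(*yy,.10),(*yy,.045)],2)
```

```text
t 22.0 pos [0.4407 0.383  0.2197] rot [-2.1147 -2.3226  0.0076] f [-0.0002 -0.6431 -1.8891] op 0.009
to [0.439  0.3845 0.1   ] 6 x [0.03, -0.02, 2.0]
to [0.439  0.3845 0.045 ] 3 x [0.0, 0.0, 1.83]
```

View pics/side3.png

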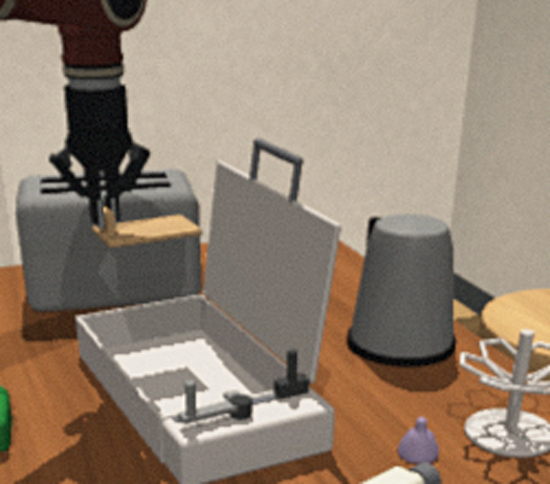

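The coaster is held flat above the box, so I'll lower it.

Request:
{"op": "jog_arm", "data": {"deltas": [[0,0,0,0.15,-0.15,2.0,0],[0,0,0,0,0,2.0,0],[0,0,0,0,0,2.0,0],[0,0,0,0,0,2.0,0],[0,0,0,0,0,2.0,0],[0,0,0,0,0,2.0,0],[0,0,0,0,0,1.5,0],[0,0,0,0,0,1.5,0],[0,0,0,0,0,1.2,0],[0,0,0,0,0,0.9,0],[0,0,0,0,0,0,0]]}}

```text
t: 22.93
tool_pos: [0.4386, 0.3834, 0.0486]
tool_rot: [-2.115, -2.321, 0.007]
contact_force: [-0.1, -0.1, -1.0]
opening: 0.0087
```

Request:
{"op": "jog_arm", "data": {"deltas": [[0,0,0,0,0,0.3,0],[0,0,0,0,0,0.2,0],[0,0,0,0,0,0,0]]}}

```text
t: 23.18
tool_pos: [0.4405, 0.3853, 0.0468]
tool_rot: [2.115, 2.323, 0.002]
contact_force: [0.4, 0.4, -1.3]
opening: 0.009
```

Request:
{"op": "jog_arm", "data": {"deltas": [[0,0,0,0,0,0.2,0],[0,0,0,0,0,0.1,0],[0,0,0,0,0,0,0],[0,0,0,0,0,0,0.45],[0,0,0,0,0,0,0.45],[0,0,0,0,0,0,0.45]]}}

```text
t: 23.68
tool_pos: [0.4403, 0.3853, 0.0436]
tool_rot: [2.114, 2.323, 0.001]
contact_force: [0.2, -1.1, 0.2]
opening: 0.0382
```

Request:
{"op": "jog_arm", "data": {"deltas": [[0,0,0,0,0,-2,0.45],[0,0,0,0,0,-3,0.8],[0,0,0,0,0,-3,0.8],[0,0,0,0,0,-3,0.8],[0,0,0,0,0,-3,0.8],[0,0,0,0,0,-3,0.8],[0,0,0,-3,-1,0,0.8],[0,0,0,-3,-1,0,0.8],[0,0,0,-3,-1,0,0.8],[0,0,0,-3,-1,0,0.8],[0,0,0,-3,-1,0,0.8],[0,0,0,-3,-1,0,0.8]]}}

```text
t: 24.68
tool_pos: [0.3967, 0.1991, 0.2134]
tool_rot: [2.114, 2.324, 0.001]
contact_force: [0.0, -1.1, 0.9]
opening: 0.0686
```

```bash
cat >> h.py <<'E'
def bottles(im,W):
    f=im.astype(float);z=W[...,2]
    m=(z>.028)&(z<.055)
    n,l,s,c=cv2.connectedComponentsWithStats(m.astype(np.uint8))
    for k in range(1,n):
        p=W[l==k]
        if not 300<len(p)<900: continue
        col=f[l==k].mean(0);r=cv2.minAreaRect(p[:,:2].astype(np.float32)*1000)
        (a,b),ang=r[1],r[2]
        if a<b: a,b,ang=b,a,ang+90
        if not(95<a<120 and 35<b<55): continue
        ax=np.array([np.cos(np.radians(ang)),np.sin(np.radians(ang))]);ctr=np.array(r[0])
        t=(p[:,:2]*1000-ctr)@ax;br=f[l==k].mean(1)
        if br[t>35].mean()>br[t<-35].mean(): ax=-ax
        print('bottle col',col.astype(int),'body',np.round(ctr-15*ax,1),'ctr',np.round(ctr,1),'size',round(a),round(b),'yaw',round(np.degrees(np.arctan2(ax[1],ax[0])),1))
E
python3 - <<'E'
from h import *
im,W=cloud('top');bottles(im,W)
save('top2',im)
c,s=np.cos(BY),np.sin(BY);d=W[...,:2]-BO;B=np.stack([d@[c,s],d@[-s,c],W[...,2]],-1)
m=(abs(B[...,0])<.09)&(abs(B[...,1])<.158)&(B[...,2]<.056)&(B[...,2]>.010);p=B[m]
print('in box',len(p),np.percentile(p,[2,50,98],axis=0))
q=p[p[:,2]>.035];print('tab',len(q),q.mean(0),q.min(0),q.max(0))
q=p[(p[:,2]>.010)&(p[:,2]<.02)];print('board',cv2.minAreaRect((q[:,:2]*1000).astype(np.float32)),np.median(q[:,2]))
plan(95.5,[])
E
```

```text
bottle col [158 154 141] body [616.3 -86.9] ctr [630.6 -82.2] size 110 42 yaw 18.4
bottle col [159 155 143] body [459.2 -94.4] ctr [473.7 -90.4] size 109 42 yaw 15.1
bottle col [158 153 140] body [ 429.8 -433.3] ctr [ 444.8 -433.3] size 110 44 yaw 0.0
bottle col [21 47 97] body [351.3 -21.3] ctr [336.3 -20.8] size 109 42 yaw 178.4
bottle col [27 25 26] body [ 241.2 -233. ] ctr [ 254.3 -240.3] size 109 43 yaw -29.2
in box 330 [[ 0.0133 -0.0877  0.01  ]
 [ 0.0429  0.1199  0.0122]
 [ 0.062   0.1521  0.0172]]
tab 2 [0.0718 0.1574 0.0504] [0.0632 0.1573 0.0473] [0.0803 0.1574 0.0534]
board ((-13.169681549072266, 6.0612335205078125), (308.721435546875, 142.8319549560547), 87.52400970458984) 0.012152648697364477
t 24.7 pos [0.3958 0.1954 0.2129] rot [ 2.1157  2.3193 -0.005 ] f [ 3.1872 -0.1434 -1.2973] op 0.0684
turn 1 x [-0.001, 0.004, -0.004]
```

View pics/top2.png

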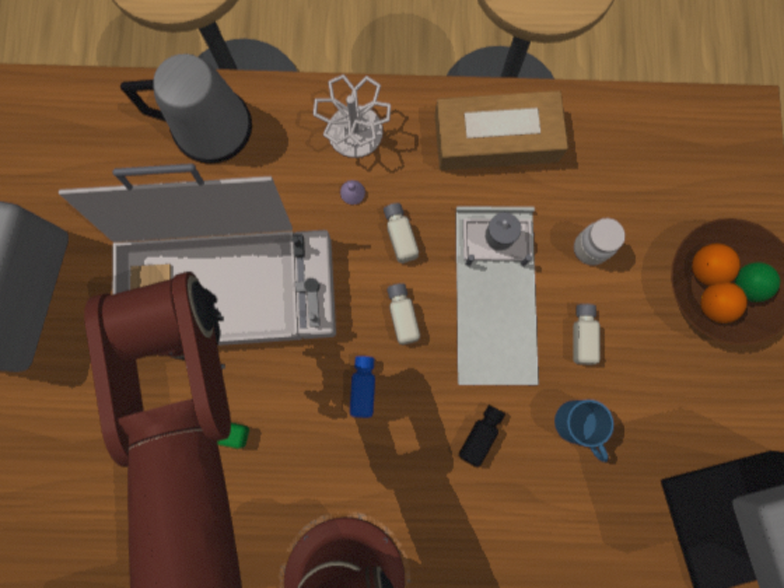

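Run:
```python
from h import *
plan(15.1,[(.4592,-.0944,.2),(.4592,-.0944,.030)],3)
```

```text
t 24.7 pos [0.3958 0.1954 0.2129] rot [ 2.1157  2.3193 -0.005 ] f [ 3.1872 -0.1434 -1.2973] op 0.0684
turn 13 x [0.0, 0.0, 0.108]
to [ 0.4592 -0.0944  0.2   ] 10 x [-0.14, 2.96, 0.13]
to [ 0.4592 -0.0944  0.03  ] 6 x [0.0, 0.0, 2.83]
```

Request:
{"op": "jog_arm", "data": {"deltas": [[0,0,0.108,0,0,0,0.72],[0,0,0.108,0,0,0,0.72],[0,0,0.108,0,0,0,0.72],[0,0,0.108,0,0,0,0.72],[0,0,0.108,0,0,0,0.72],[0,0,0.108,0,0,0,0.72],[0,0,0.108,0,0,0,0.72],[0,0,0.108,0,0,0,0.72],[0,0,0.108,0,0,0,0.72],[0,0,0.108,0,0,0,0.72],[0,0,0.108,0,0,0,0.72],[0,0,0.108,0,0,0,0.72]]}}

```text
t: 25.73
tool_pos: [0.3973, 0.2003, 0.2135]
tool_rot: [-3.09, -0.568, -0.001]
contact_force: [0.3, 1.1, -0.1]
opening: 0.0616
```

Request:
{"op": "jog_arm", "data": {"deltas": [[0,0,0.108,0,0,0,0.72],[0,0,0,-0.14,2.96,0.13,0.72],[0,0,0,-0.14,2.96,0.13,0.72],[0,0,0,-0.14,2.96,0.13,0.72],[0,0,0,-0.14,2.96,0.13,0.72],[0,0,0,-0.14,2.96,0.13,0.72],[0,0,0,-0.14,2.96,0.13,0.72],[0,0,0,-0.14,2.96,0.13,0.72],[0,0,0,-0.14,2.96,0.13,0.72],[0,0,0,-0.14,2.96,0.13,0.72],[0,0,0,-0.14,2.96,0.13,0.72],[0,0,0,0,0,0,0.72]]}}

```text
t: 26.73
tool_pos: [0.4606, -0.0932, 0.2005]
tool_rot: [3.114, 0.401, 0.001]
contact_force: [-0.5, 0.8, -0.2]
opening: 0.0614
```

Run:
```python
from h import *
plan(15.1,[(.4592,-.0944,.030)],3)
im,W=cloud('top')
c,s=np.cos(BY),np.sin(BY);d=W[...,:2]-BO;B=np.stack([d@[c,s],d@[-s,c],W[...,2]],-1)
m=(abs(B[...,0])<.09)&(abs(B[...,1])<.154)&(B[...,2]<.056)&(B[...,2]>.010);p=B[m]
q=p[(p[:,2]>.035)&(p[:,0]<0)];print('tab',len(q),q.mean(0),q.min(0),q.max(0))
q=p[(p[:,1]>.07)&(p[:,2]<.02)];print('board',cv2.minAreaRect((q[:,:2]*1000).astype(np.float32)),np.median(q[:,2]))
bottles(im,W)
```

```text
t 26.7 pos [ 0.4606 -0.0932  0.2005] rot [3.1138 0.4009 0.0005] f [-0.5231  0.8447 -0.2131] op 0.0614
turn 1 x [0.002, -0.0, -0.007]
to [ 0.4592 -0.0944  0.03  ] 6 x [-0.03, 0.01, 2.84]
tab 75 [-0.0572  0.1142  0.043 ] [-0.0621  0.0937  0.0359] [-0.0517  0.1367  0.0486]
board ((6.125480651855469, 114.53242492675781), (75.251220703125, 165.35968017578125), 89.82909393310547) 0.012248345870978727
bottle col [160 155 142] body [ 429.8 -433.3] ctr [ 444.8 -433.6] size 110 44 yaw -1.2
bottle col [25 23 23] body [ 241.2 -232.9] ctr [ 254.2 -240.4] size 109 43 yaw -29.9
bottle col [24 99 43] body [247.3 226. ] ctr [249.9 240.8] size 111 42 yaw 79.9
```

Request:
{"op": "jog_arm", "data": {"deltas": [[0,0,-0.007,-0.15,0.1,2.84,0.72],[0,0,0,0,0,2.84,0.72],[0,0,0,0,0,2.84,0.72],[0,0,0,0,0,2.84,0.72],[0,0,0,0,0,2.84,0.72],[0,0,0,0,0,2.84,0.72],[0,0,0,0,0,0,0.3],[0,0,0,0,0,0,0.3],[0,0,0,0,0,0,0.3],[0,0,0,0,0,0,0.3]]}}

```text
t: 27.62
tool_pos: [0.4606, -0.0909, 0.0322]
tool_rot: [3.112, 0.42, 0.006]
contact_force: [0.1, -0.3, 0.3]
opening: 0.0412
```

Run:
```python
from h import *
y=b2w(-.015,.028)
plan(15.1,[])
plan(5.5,[(.4592,-.0944,.2),(*y,.2),(*y,.035)],3)
```

```text
t 27.6 pos [ 0.4606 -0.0909  0.0322] rot [3.1116 0.4199 0.0058] f [ 0.0562 -0.2525  0.3246] op 0.0412
turn 1 x [0.002, -0.003, 0.005]
t 27.6 pos [ 0.4606 -0.0909  0.0322] rot [3.1116 0.4199 0.0058] f [ 0.0562 -0.2525  0.3246] op 0.0412
turn 2 x [0.001, -0.002, 0.086]
to [ 0.4592 -0.0944  0.2   ] 6 x [-0.03, 0.06, -2.8]
to [0.4875 0.2987 0.2   ] 14 x [0.47, -2.78, 0.0]
to [0.4875 0.2987 0.035 ] 6 x [0.0, 0.0, 2.75]
```

Request:
{"op": "jog_arm", "data": {"deltas": [[0,0,0,0,0,-2.5,0.3],[0,0,0,0,0,-2.8,0.3],[0,0,0,0,0,-2.8,0.3],[0,0,0,0,0,-2.8,0.3],[0,0,0,0,0,-2.8,0.3],[0,0,0,0,0,-2.8,0.3],[0,0,0.086,0,0,0,0.3],[0,0,0.086,0,0,0,0.3],[0,0,0,0,0,0,0.3]]}}

```text
t: 28.37
tool_pos: [0.4599, -0.0909, 0.198]
tool_rot: [3.136, 0.148, 0.008]
contact_force: [0.2, -1.0, 0.2]
opening: 0.0412
```

Request:
{"op": "jog_arm", "data": {"deltas": [[0,0,0,0.47,-2.78,0,0.3],[0,0,0,0.47,-2.78,0,0.3],[0,0,0,0.47,-2.78,0,0.3],[0,0,0,0.47,-2.78,0,0.3],[0,0,0,0.47,-2.78,0,0.3],[0,0,0,0.47,-2.78,0,0.3],[0,0,0,0.47,-2.78,0,0.3],[0,0,0,0.47,-2.78,0,0.3],[0,0,0,0.47,-2.78,0,0.3],[0,0,0,0.47,-2.78,0,0.3],[0,0,0,0.47,-2.78,0,0.3],[0,0,0,0.47,-2.78,0,0.3]]}}

```text
t: 29.37
tool_pos: [0.483, 0.2485, 0.1958]
tool_rot: [-3.137, -0.155, -0.002]
contact_force: [1.0, -0.3, 0.1]
opening: 0.0415
```

Request:
{"op": "jog_arm", "data": {"deltas": [[0,0,0,0.47,-2.78,0,0.3],[0,0,0,0.47,-2.78,0,0.3],[0,0,0,0,0,0,0.3],[0,0,0,0,0,0,0.3]]}}

```text
t: 29.7
tool_pos: [0.487, 0.3041, 0.1955]
tool_rot: [3.138, 0.157, 0.001]
contact_force: [0.2, 0.4, -0.7]
opening: 0.0414
```

Run:
```python
from h import *
y=b2w(-.015,.028)
im,W=cloud('side');save('side4',im,2.2,(170,0,420,220))
plan(5.5,[(*y,.036)],2)
```

```text
t 29.8 pos [0.487  0.3032 0.1953] rot [3.1375 0.1541 0.0008] f [ 0.8739 -0.2417 -1.6001] op 0.0414
to [0.4875 0.2987 0.036 ] 8 x [0.0, 0.06, 1.99]
```

View pics/side4.png

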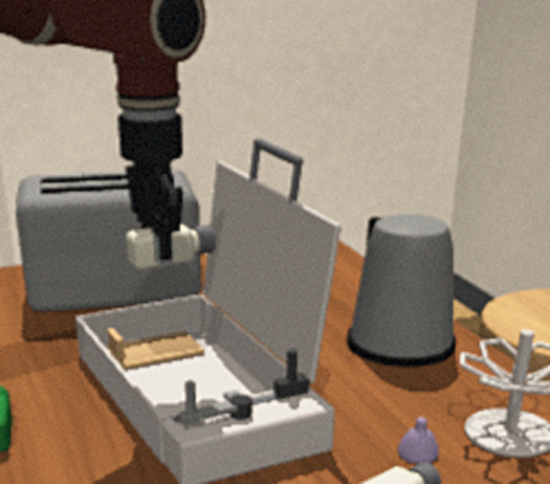

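The bottle is held level above the box, and the coaster lies flat in it with its tab up at (115,345).

Request:
{"op": "jog_arm", "data": {"deltas": [[0,0,0,0,0.48,2.0,0.3],[0,0,0,0,0,2.0,0.3],[0,0,0,0,0,2.0,0.3],[0,0,0,0,0,2.0,0.3],[0,0,0,0,0,2.0,0.3],[0,0,0,0,0,2.0,0.3],[0,0,0,0,0,1.5,0.3],[0,0,0,0,0,1.2,0.3],[0,0,0,0,0,0.8,0.3],[0,0,0,0,0,0.4,0.3],[0,0,0,0,0,0,0.3]]}}

```text
t: 30.67
tool_pos: [0.4874, 0.2977, 0.0353]
tool_rot: [3.138, 0.15, -0.001]
contact_force: [0.5, 0.1, -1.4]
opening: 0.0411
```

Request:
{"op": "jog_arm", "data": {"deltas": [[0,0,0,0,0,0,0.62],[0,0,0,0,0,0,0.62],[0,0,0,0,0,0,0.62],[0,0,0,0,0,-2.5,0.62],[0,0,0,0,0,-3,0.62],[0,0,0,0,0,-3,0.62],[0,0,0,0,0,-3,0.62],[0,0,0,0,0,-3,0.72],[0,0,0,0,0,-3,0.72],[0,0,0,0,0,0,0.72]]}}

```text
t: 31.5
tool_pos: [0.4911, 0.3, 0.2201]
tool_rot: [-3.133, -0.151, -0.021]
contact_force: [0.5, 1.2, 1.5]
opening: 0.0617
```

Run:
```python
from h import *
im,W=cloud('top');bottles(im,W)
plan(18.4,[(.58,.05,.2),(.6163,-.0869,.2),(.6163,-.0869,.030)],3)
```

```text
bottle col [156 152 139] body [616.4 -86.6] ctr [630.6 -81.8] size 111 42 yaw 18.8
bottle col [151 150 139] body [489.8 297.6] ctr [504.7 298.8] size 110 42 yaw 4.4
bottle col [156 151 138] body [ 429.8 -433.5] ctr [ 444.8 -433.5] size 110 44 yaw 0.1
bottle col [22 48 97] body [321.3 -20.5] ctr [336.3 -20.8] size 109 42 yaw -1.3
bottle col [26 25 25] body [ 241.3 -232.9] ctr [ 254.5 -240.1] size 109 42 yaw -28.8
bottle col [ 24 103  44] body [252.5 255.2] ctr [249.8 240.4] size 110 42 yaw -100.2
t 31.6 pos [0.49   0.2995 0.2168] rot [-3.1342 -0.1507 -0.0152] f [-0.4343 -0.019   0.4019] op 0.0612
turn 2 x [-0.001, -0.005, -0.113]
to [0.58 0.05 0.2 ] 9 x [0.07, 2.95, 0.19]
to [ 0.6163 -0.0869  0.2   ] 5 x [-0.18, 2.83, 0.0]
to [ 0.6163 -0.0869  0.03  ] 6 x [0.0, 0.0, 2.83]
```

Request:
{"op": "jog_arm", "data": {"deltas": [[0,0,-0.113,0,0,0,0.72],[0,0,-0.113,0,0,0,0.72],[0,0,0,-0.77,2.67,0,0.72],[0,0,0,-0.77,2.67,0,0.72],[0,0,0,-0.77,2.67,0,0.72],[0,0,0,-0.77,2.67,0,0.72],[0,0,0,-0.77,2.67,0,0.72],[0,0,0,-0.77,2.67,0,0.72],[0,0,0,-0.77,2.67,0,0.72],[0,0,0,-0.77,2.67,0,0.72],[0,0,0,-0.77,2.67,0,0.72]]}}

```text
t: 32.47
tool_pos: [0.4971, 0.0472, 0.2097]
tool_rot: [-3.101, -0.504, 0.002]
contact_force: [1.4, 0.5, -0.6]
opening: 0.0614
```

Request:
{"op": "jog_arm", "data": {"deltas": [[0,0,0,1.12,2.78,0.3,0.72],[0,0,0,1.12,2.78,0.3,0.72],[0,0,0,1.12,2.78,0.3,0.72],[0,0,0,1.12,2.78,0.3,0.72],[0,0,0,1.12,2.78,0.3,0.72],[0,0,0,1.12,2.78,0.3,0.72],[0,0,0,0,0,0,0.72],[0,0,0,0,0,0,0.72]]}}

```text
t: 33.13
tool_pos: [0.6141, -0.0894, 0.191]
tool_rot: [-3.1, -0.5, 0.004]
contact_force: [-0.4, 0.0, -0.2]
opening: 0.0618
```

Run:
```python
from h import *
plan(18.6,[(.6163,-.0868,.030)],3)
```

```text
t 33.1 pos [ 0.6141 -0.0894  0.191 ] rot [-3.1001 -0.5004  0.0041] f [-0.3581  0.0471 -0.2173] op 0.0618
to [ 0.6163 -0.0868  0.03  ] 6 x [0.05, -0.03, 2.68]
```

Request:
{"op": "jog_arm", "data": {"deltas": [[0,0,-0.006,0.3,-0.18,2.68,0.72],[0,0,0,0,0,2.68,0.72],[0,0,0,0,0,2.68,0.72],[0,0,0,0,0,2.68,0.72],[0,0,0,0,0,2.68,0.72],[0,0,0,0,0,2.68,0.72],[0,0,0,0,0,0,0.3],[0,0,0,0,0,0,0.3],[0,0,0,0,0,0,0.3],[0,0,0,0,0,0,0.3]]}}

```text
t: 33.97
tool_pos: [0.6181, -0.086, 0.0346]
tool_rot: [3.098, 0.513, 0.006]
contact_force: [0.3, -0.1, -0.5]
opening: 0.0414
```

Request:
{"op": "jog_arm", "data": {"deltas": [[0,0,0,0,0,-2.5,0.3],[0,0,0,0,0,-2.8,0.3],[0,0,0,0,0,-2.8,0.3],[0,0,0,0,0,-2.8,0.3],[0,0,0,0,0,-2.8,0.3],[0,0,0,0,0,-2.8,0.3],[0,0,0.114,0,0,0,0.3],[0,0,0.114,0,0,0,0.3],[0,0,0,0,0,0,0.3]]}}

```text
t: 34.72
tool_pos: [0.6177, -0.0861, 0.2005]
tool_rot: [3.136, 0.154, 0.008]
contact_force: [0.1, 0.4, 0.1]
opening: 0.0413
```

Run:
```python
from h import *
y=b2w(-.015,-.040)
plan(5.5,[(.5,.05,.2),(*y,.2),(*y,.036)],3)
```

```text
t 34.7 pos [ 0.6177 -0.0861  0.2005] rot [3.1362 0.1539 0.0079] f [0.087  0.3682 0.0875] op 0.0413
to [0.5  0.05 0.2 ] 6 x [-1.73, -2.45, 0.01]
to [0.494 0.231 0.2  ] 7 x [0.16, -2.58, 0.0]
to [0.494 0.231 0.036] 6 x [0.0, 0.0, 2.73]
```

Request:
{"op": "jog_arm", "data": {"deltas": [[0,0,0,-1.73,-2.45,0,0.3],[0,0,0,-1.73,-2.45,0,0.3],[0,0,0,-1.73,-2.45,0,0.3],[0,0,0,-1.73,-2.45,0,0.3],[0,0,0,-1.73,-2.45,0,0.3],[0,0,0,-1.73,-2.45,0,0.3]]}}

```text
t: 35.22
tool_pos: [0.4978, 0.0509, 0.1978]
tool_rot: [-3.137, -0.161, -0.002]
contact_force: [-0.0, 0.7, -0.3]
opening: 0.0411
```

Request:
{"op": "jog_arm", "data": {"deltas": [[0,0,0,0.16,-2.58,0,0.3],[0,0,0,0.16,-2.58,0,0.3],[0,0,0,0.16,-2.58,0,0.3],[0,0,0,0.16,-2.58,0,0.3],[0,0,0,0.16,-2.58,0,0.3],[0,0,0,0.16,-2.58,0,0.3],[0,0,0,0.16,-2.58,0,0.3],[0,0,0,0,0,0,0.3],[0,0,0,0,0,0,0.3]]}}

```text
t: 35.97
tool_pos: [0.4917, 0.2317, 0.1977]
tool_rot: [3.137, 0.164, 0.002]
contact_force: [0.1, -0.2, -1.1]
opening: 0.0417
```

Run:
```python
from h import *
y=b2w(-.015,-.040)
plan(5.5,[(*y,.039)],2)
```

```text
t 36.0 pos [0.4917 0.2317 0.1977] rot [3.1372 0.164  0.0015] f [ 0.1007 -0.1514 -1.1198] op 0.0417
turn 1 x [0.0, -0.001, 0.008]
to [0.494 0.231 0.039] 8 x [0.03, 0.01, 1.98]
```

Request:
{"op": "jog_arm", "data": {"deltas": [[0,0,0.008,0.23,0.08,2.0,0.3],[0,0,0,0,0,2.0,0.3],[0,0,0,0,0,2.0,0.3],[0,0,0,0,0,2.0,0.3],[0,0,0,0,0,2.0,0.3],[0,0,0,0,0,2.0,0.3],[0,0,0,0,0,1.5,0.3],[0,0,0,0,0,1.2,0.3],[0,0,0,0,0,0.8,0.3],[0,0,0,0,0,0.3,0.3],[0,0,0,0,0,0,0.3]]}}

```text
t: 36.88
tool_pos: [0.4941, 0.2298, 0.0387]
tool_rot: [3.138, 0.144, -0.001]
contact_force: [-0.0, 0.2, 0.3]
opening: 0.0412
```

Request:
{"op": "jog_arm", "data": {"deltas": [[0,0,0,0,0,0,0.6],[0,0,0,0,0,0,0.6],[0,0,0,0,0,0,0.6],[0,0,0,0,0,-2.5,0.6],[0,0,0,0,0,-3,0.6],[0,0,0,0,0,-3,0.6],[0,0,0,0,0,-3,0.6],[0,0,0,0,0,-3,0.72],[0,0,0,0,0,-3,0.72],[0,0,0,0,0,0,0.72]]}}

```text
t: 37.72
tool_pos: [0.4978, 0.2315, 0.223]
tool_rot: [-3.135, -0.145, -0.022]
contact_force: [1.3, -0.7, 1.3]
opening: 0.0615
```

Run:
```python
from h import *
im,W=cloud('top');bottles(im,W)
plan(0,[(.42,-.05,.22),(.4298,-.4333,.2),(.4298,-.4333,.030)],3.2)
```

```text
bottle col [159 158 145] body [497.4 229.3] ctr [512.4 230.3] size 110 41 yaw 3.5
bottle col [164 158 145] body [ 429.7 -432.9] ctr [ 444.7 -432.2] size 109 44 yaw 2.5
bottle col [22 48 98] body [321.4 -20.3] ctr [336.4 -20.8] size 109 42 yaw -1.7
bottle col [28 26 27] body [ 241.3 -233. ] ctr [ 254.5 -240.1] size 109 42 yaw -28.5
t 37.8 pos [0.4967 0.2311 0.2198] rot [-3.1357 -0.1445 -0.0155] f [-1.0656 -1.2231 -1.2721] op 0.0613
turn 1 x [-0.003, -0.01, 0.092]
to [ 0.42 -0.05  0.22] 10 x [-0.77, 2.81, -0.0]
to [ 0.4298 -0.4333  0.2   ] 12 x [0.08, 3.19, 0.17]
to [ 0.4298 -0.4333  0.03  ] 6 x [0.0, 0.0, 2.83]
```

Request:
{"op": "jog_arm", "data": {"deltas": [[0,0,0.085,0,0,0,0.72],[0,0,0,-0.77,2.81,0,0.72],[0,0,0,-0.77,2.81,0,0.72],[0,0,0,-0.77,2.81,0,0.72],[0,0,0,-0.77,2.81,0,0.72],[0,0,0,-0.77,2.81,0,0.72],[0,0,0,-0.77,2.81,0,0.72],[0,0,0,-0.77,2.81,0,0.72],[0,0,0,-0.77,2.81,0,0.72],[0,0,0,-0.77,2.81,0,0.72],[0,0,0,-0.77,2.81,0,0.72]]}}

```text
t: 38.68
tool_pos: [0.418, -0.0523, 0.213]
tool_rot: [-3.141, -0.012, 0.002]
contact_force: [0.8, -1.1, -0.2]
opening: 0.0615
```

Request:
{"op": "jog_arm", "data": {"deltas": [[0,0,0,0.08,3.19,0.17,0.72],[0,0,0,0.08,3.19,0.17,0.72],[0,0,0,0.08,3.19,0.17,0.72],[0,0,0,0.08,3.19,0.17,0.72],[0,0,0,0.08,3.19,0.17,0.72],[0,0,0,0.08,3.19,0.17,0.72],[0,0,0,0.08,3.19,0.17,0.72],[0,0,0,0.08,3.19,0.17,0.72],[0,0,0,0.08,3.19,0.17,0.72],[0,0,0,0.08,3.19,0.17,0.72],[0,0,0,0.08,3.19,0.17,0.72],[0,0,0,0.08,3.19,0.17,0.72]]}}

```text
t: 39.68
tool_pos: [0.4308, -0.4351, 0.1921]
tool_rot: [-3.14, -0.011, 0.002]
contact_force: [0.5, 0.1, -0.3]
opening: 0.0615
```

Request:
{"op": "jog_arm", "data": {"deltas": [[0,0,0,0,0,0,0.72],[0,0,0,0,0,0,0.72]]}}

```text
t: 39.85
tool_pos: [0.4306, -0.4346, 0.1919]
tool_rot: [-3.139, -0.008, 0.003]
contact_force: [-0.9, 0.2, 0.4]
opening: 0.0611
```

Run:
```python
from h import *
plan(0.5,[(.4298,-.4333,.032)],3)
im,W=cloud('top');bottles(im,W)
im,W=cloud('side');save('side5',im)
```

```text
t 39.9 pos [ 0.4306 -0.4346  0.1919] rot [-3.1393 -0.0076  0.0025] f [-0.8656  0.2153  0.4037] op 0.0611
to [ 0.4298 -0.4333  0.032 ] 6 x [-0.01, -0.02, 2.67]
bottle col [155 153 142] body [497.1 229.7] ctr [512. 231.] size 109 40 yaw 4.8
bottle col [154 153 142] body [489.5 297.5] ctr [504.5 298.6] size 110 41 yaw 4.2
bottle col [ 27  64 132] body [321.3 -20.3] ctr [336.3 -20.7] size 109 42 yaw -1.5
bottle col [24 94 41] body [252.7 255.8] ctr [250. 241.] size 110 42 yaw -100.4
```

View pics/side5.png

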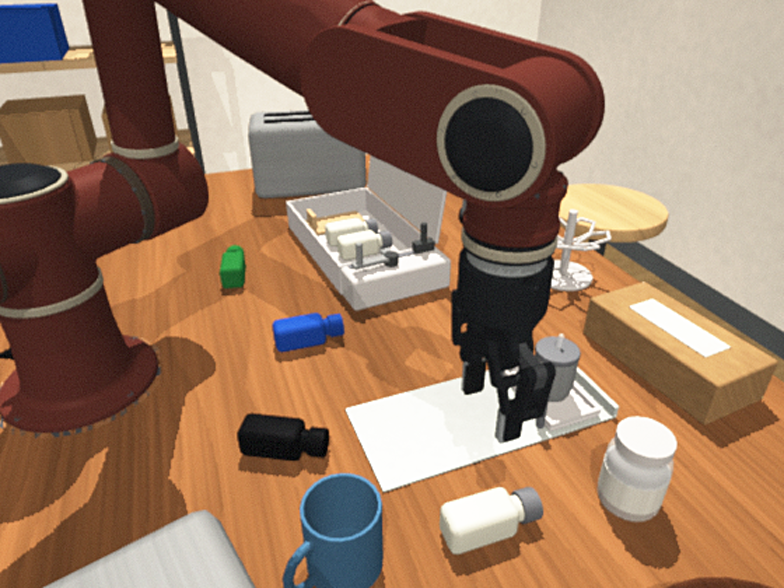

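The bottle still lies at (490,520) and the box holds the coaster and two bottles. I'll lower and grip this last one.

Request:
{"op": "jog_arm", "data": {"deltas": [[0,0,0,-0.06,-0.12,2.67,0.72],[0,0,0,0,0,2.67,0.72],[0,0,0,0,0,2.67,0.72],[0,0,0,0,0,2.67,0.72],[0,0,0,0,0,2.67,0.72],[0,0,0,0,0,2.67,0.72],[0,0,0,0,0,0,0.3],[0,0,0,0,0,0,0.3],[0,0,0,0,0,0,0.3],[0,0,0,0,0,0,0.3]]}}

```text
t: 40.78
tool_pos: [0.4319, -0.4337, 0.0361]
tool_rot: [3.138, 0.012, 0.004]
contact_force: [0.4, 0.8, -0.8]
opening: 0.041
```

Request:
{"op": "jog_arm", "data": {"deltas": [[0,0,0,0,0,-2.5,0.3],[0,0,0,0,0,-2.8,0.3],[0,0,0,0,0,-2.8,0.3],[0,0,0,0,0,-2.8,0.3],[0,0,0,0,0,-2.8,0.3],[0,0,0,0,0,-2.8,0.3],[0,0,-0.087,0,0,0,0.3],[0,0,0,0,0,0,0.3]]}}

```text
t: 41.45
tool_pos: [0.4321, -0.4344, 0.2041]
tool_rot: [3.131, 0.149, 0.008]
contact_force: [0.4, -0.7, -0.7]
opening: 0.0411
```

Run:
```python
from h import *
y=b2w(-.015,-.110)
plan(5.5,[(.42,-.05,.22),(*y,.22),(*y,.039)],3.2)
```

```text
t 41.5 pos [ 0.4321 -0.4344  0.2041] rot [3.1305 0.1494 0.0083] f [ 0.415  -0.6743 -0.6827] op 0.0411
turn 1 x [0.008, -0.005, -0.001]
to [ 0.42 -0.05  0.22] 13 x [0.19, -2.95, -0.12]
to [0.5007 0.1614 0.22  ] 8 x [1.26, -2.53, 0.0]
to [0.5007 0.1614 0.039 ] 6 x [0.0, 0.0, 3.02]
```

Request:
{"op": "jog_arm", "data": {"deltas": [[0,0,0,0.19,-2.95,-0.12,0.3],[0,0,0,0.19,-2.95,-0.12,0.3],[0,0,0,0.19,-2.95,-0.12,0.3],[0,0,0,0.19,-2.95,-0.12,0.3],[0,0,0,0.19,-2.95,-0.12,0.3],[0,0,0,0.19,-2.95,-0.12,0.3],[0,0,0,0.19,-2.95,-0.12,0.3],[0,0,0,0.19,-2.95,-0.12,0.3],[0,0,0,0.19,-2.95,-0.12,0.3],[0,0,0,0.19,-2.95,-0.12,0.3],[0,0,0,0.19,-2.95,-0.12,0.3],[0,0,0,0.19,-2.95,-0.12,0.3]]}}

```text
t: 42.45
tool_pos: [0.4195, -0.0767, 0.2127]
tool_rot: [-3.138, -0.143, 0.0]
contact_force: [0.3, -0.4, -0.5]
opening: 0.0413
```

Request:
{"op": "jog_arm", "data": {"deltas": [[0,0,0,0.19,-2.95,-0.12,0.3],[0,0,0,1.26,-2.53,0,0.3],[0,0,0,1.26,-2.53,0,0.3],[0,0,0,1.26,-2.53,0,0.3],[0,0,0,1.26,-2.53,0,0.3],[0,0,0,1.26,-2.53,0,0.3],[0,0,0,1.26,-2.53,0,0.3],[0,0,0,1.26,-2.53,0,0.3],[0,0,0,1.26,-2.53,0,0.3],[0,0,0,0,0,0,0.3],[0,0,0,0,0,0,0.3]]}}

```text
t: 43.37
tool_pos: [0.5004, 0.1632, 0.2136]
tool_rot: [3.138, 0.149, -0.002]
contact_force: [1.1, -0.5, -1.0]
opening: 0.0411
```

Run:
```python
from h import *
y=b2w(-.015,-.111)
plan(5.5,[(*y,.041)],2)
```

```text
t 43.4 pos [0.5004 0.1632 0.2136] rot [ 3.1377  0.1486 -0.0017] f [ 1.0671 -0.4983 -0.9854] op 0.0411
to [0.5008 0.1604 0.041 ] 9 x [0.0, 0.03, 1.92]
```

Request:
{"op": "jog_arm", "data": {"deltas": [[0,0,0,0,0.28,2.0,0.3],[0,0,0,0,0,2.2,0.3],[0,0,0,0,0,2.2,0.3],[0,0,0,0,0,2.2,0.3],[0,0,0,0,0,2.2,0.3],[0,0,0,0,0,2.2,0.3],[0,0,0,0,0,1.7,0.3],[0,0,0,0,0,1.3,0.3],[0,0,0,0,0,0.9,0.3],[0,0,0,0,0,0.3,0.3],[0,0,0,0,0,0,0.3]]}}

```text
t: 44.28
tool_pos: [0.5004, 0.1588, 0.0415]
tool_rot: [3.138, 0.145, -0.002]
contact_force: [-0.4, -0.4, -1.0]
opening: 0.0414
```

Request:
{"op": "jog_arm", "data": {"deltas": [[0,0,0,0,0,0,0.6],[0,0,0,0,0,0,0.6],[0,0,0,0,0,0,0.6],[0,0,0,0,0,-2.5,0.6],[0,0,0,0,0,-3,0.6],[0,0,0,0,0,-3.5,0.6],[0,0,0,0,0,-3.5,0.6],[0,0,0,0,0,-3.5,0.6],[0,0,0,0,0,-3.5,0.6],[0,0,0,0,0,-3.5,0.6],[0,0,0,0,0,-3.5,0.6],[0,0,0,0,0,-3.5,0.6]]}}

```text
t: 45.28
tool_pos: [0.5009, 0.1594, 0.3458]
tool_rot: [-3.138, -0.147, -0.005]
contact_force: [0.8, 0.1, 0.5]
opening: 0.0514
```

Request:
{"op": "jog_arm", "data": {"deltas": [[0,0,-0.112,0,0,0,0.5],[0,0,-0.112,0,0,0,0.5],[0,0,-0.112,0,0,0,0.5],[0,0,-0.112,0,0,0,0.5],[0,0,-0.112,0,0,0,0.5],[0,0,-0.112,0,0,0,0.5],[0,0,-0.112,0,0,0,0.5],[0,0,-0.112,0,0,0,0.5],[0,0,-0.112,0,0,0,0.5],[0,0,-0.112,0,0,0,0.5],[0,0,-0.112,0,0,0,0.5],[0,0,-0.112,0,0,0,0.5]]}}

```text
t: 46.28
tool_pos: [0.5011, 0.1594, 0.3439]
tool_rot: [2.357, 2.074, 0.004]
contact_force: [0.0, 0.1, 0.3]
opening: 0.0425
```

Request:
{"op": "jog_arm", "data": {"deltas": [[0,0,-0.112,0,0,0,0.5],[0,0,-0.112,0,0,0,0.5],[0,0,0,0,0,0,0.5]]}}

```text
t: 46.53
tool_pos: [0.5012, 0.1595, 0.3438]
tool_rot: [2.115, 2.32, 0.004]
contact_force: [0.4, -0.4, 1.0]
opening: 0.0427
```

Run:
```python
from h import *
im,W=cloud('top');bottles(im,W)
im,W=cloud('side');save('side6',im,2.2,(170,0,420,220))
c,s=np.cos(BY),np.sin(BY);d=W[...,:2]-BO;B=np.stack([d@[c,s],d@[-s,c],W[...,2]],-1)
m=(abs(B[...,1])<.035)&(B[...,0]>.08)&(B[...,0]<.2)&(B[...,2]>.27)&(B[...,2]<.33)
q=B[m];q=q[q[:,2]>.28];print('bar',len(q),np.percentile(q,[5,50,95],axis=0))
plan(95.5,[(.5,.27,.365),(.6414,.2828,.365),(.6414,.2828,.302)],3)
```

```text
bottle col [164 162 150] body [502.1 159.7] ctr [517.  160.8] size 110 42 yaw 4.2
bottle col [ 29  69 144] body [321.5 -20.2] ctr [336.5 -20.6] size 109 42 yaw -1.5
bottle col [23 22 23] body [ 267.6 -247.5] ctr [ 254.5 -240.2] size 109 42 yaw 151.0
bar 59 [[ 0.1298 -0.0318  0.296 ]
 [ 0.1313 -0.0019  0.302 ]
 [ 0.1363  0.0307  0.3051]]
t 46.6 pos [0.5012 0.1595 0.3433] rot [2.1207 2.316  0.0026] f [-0.104   0.6994 -0.0137] op 0.0425
turn 1 x [0.002, -0.0, -0.008]
to [0.5   0.27  0.365] 4 x [2.75, 0.24, -0.54]
to [0.6414 0.2828 0.365 ] 5 x [-0.02, 2.84, 0.0]
to [0.6414 0.2828 0.302 ] 3 x [0.0, 0.0, 2.1]
```

View pics/side6.png

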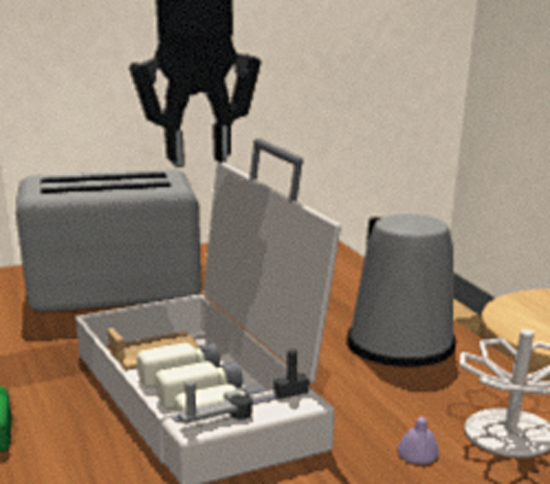

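All three bottles and the coaster are inside. Now I'll grip the bar and close the lid.

Request:
{"op": "jog_arm", "data": {"deltas": [[0,0,0,2.75,0.24,-0.54,0.5],[0,0,0,2.75,0.24,-0.54,0.5],[0,0,0,2.75,0.24,-0.54,0.5],[0,0,0,2.75,0.24,-0.54,0.5],[0,0,0,0,2.84,0,0.5],[0,0,0,0,2.84,0,0.5],[0,0,0,0,2.84,0,0.5],[0,0,0,0,2.84,0,0.5],[0,0,0,0,2.84,0,0.5],[0,0,0,0,0,0,0.5],[0,0,0,0,0,0,0.5]], "grip_force": 30}}

```text
t: 47.55
tool_pos: [0.6428, 0.2826, 0.3625]
tool_rot: [-2.12, -2.317, 0.003]
contact_force: [-0.6, -0.1, -0.4]
opening: 0.0426
```

Run:
```python
from h import *
plan(95.5,[(.6412,.2828,.302)],2)
```

```text
t 47.5 pos [0.6428 0.2826 0.3625] rot [-2.1205 -2.3167  0.0026] f [-0.6307 -0.1455 -0.3594] op 0.0426
turn 1 x [-0.002, 0.0, -0.008]
to [0.6412 0.2828 0.302 ] 4 x [0.01, -0.04, 1.51]
```

Request:
{"op": "jog_arm", "data": {"deltas": [[0,0,-0.008,0,-0.16,1.5,0.5],[0,0,0,0,0,1.5,0.5],[0,0,0,0,0,1.5,0.5],[0,0,0,0,0,1.5,0.5],[0,0,0,0,0,0,0.5],[0,0,0,0,0,0,0],[0,0,0,0,0,0,0],[0,0,0,0,0,0,0],[0,0,0,0,0,0,0]]}}

```text
t: 48.3
tool_pos: [0.6407, 0.2828, 0.3048]
tool_rot: [2.108, 2.328, 0.002]
contact_force: [-0.4, -0.3, 0.6]
opening: 0.0109
```

Request:
{"op": "jog_arm", "data": {"deltas": [[0,0,0,0,-1.12,-0.14,0],[0,0,0,0,-1.13,-0.08,0],[0,0,0,0,-1.13,-0.03,0],[0,0,0,0,-1.13,0.02,0],[0,0,0,0,-1.13,0.08,0],[0,0,0,0,-1.13,0.13,0],[0,0,0,0,-1.12,0.18,0],[0,0,0,0,-1.11,0.23,0],[0,0,0,0,-1.1,0.29,0],[0,0,0,0,-1.08,0.34,0],[0,0,0,0,-1.06,0.39,0]]}}

```text
t: 49.22
tool_pos: [0.5196, 0.2711, 0.292]
tool_rot: [2.107, 2.326, 0.009]
contact_force: [0.8, 0.3, 2.3]
opening: 0.0106
```

Request:
{"op": "jog_arm", "data": {"deltas": [[0,0,0,0,-1.05,0.44,0],[0,0,0,0,-1.02,0.49,0],[0,0,0,0,-1.0,0.53,0],[0,0,0,0,-0.97,0.58,0],[0,0,0,0,-0.94,0.63,0],[0,0,0,0,-0.91,0.67,0],[0,0,0,0,-0.88,0.71,0],[0,0,0,0,-0.85,0.75,0],[0,0,0,0,-0.81,0.79,0],[0,0,0,0,-0.77,0.83,0],[0,0,0,0,-0.73,0.87,0],[0,0,0,0,-0.69,0.9,0]]}}

```text
t: 50.22
tool_pos: [0.4125, 0.2606, 0.2076]
tool_rot: [-2.108, -2.328, -0.003]
contact_force: [-0.1, 3.5, 1.3]
opening: 0.0112
```

Request:
{"op": "jog_arm", "data": {"deltas": [[0,0,0,0,-0.65,0.93,0],[0,0,0,0,-0.6,0.96,0],[0,0,0,0,-0.56,0.99,0],[0,0,0,0,-0.51,1.01,0],[0,0,0,0,-0.46,1.04,0],[0,0,0,0,-0.41,1.06,0],[0,0,0,0,-0.36,1.07,0],[0,0,0,0,-0.31,1.09,0],[0,0,0,0,-0.26,1.1,0],[0,0,0,0,-0.21,1.11,0],[0,0,0,0,-0.15,1.12,0],[0,0,0,0,0,0,0]]}}

```text
t: 51.22
tool_pos: [0.3674, 0.256, 0.0902]
tool_rot: [-2.108, -2.327, -0.002]
contact_force: [2.4, 8.6, -2.1]
opening: 0.0106
```

Run:
```python
from h import *
plan(95.5,[(.3658,.2562,.067)],2)
```

```text
t 51.2 pos [0.3674 0.256  0.0902] rot [-2.1079 -2.3274 -0.0015] f [ 2.4215  8.5974 -2.0662] op 0.0106
to [0.3658 0.2562 0.067 ] 2 x [0.02, -0.08, 1.16]
```

Request:
{"op": "jog_arm", "data": {"deltas": [[0,0,0,0,-0.05,0.8,0],[0,0,0,0,-0.05,0.7,0],[0,0,0,0,0,0.4,0],[0,0,0,0,0,0.2,0],[0,0,0,0,0,0,0]]}}

```text
t: 51.63
tool_pos: [0.366, 0.2558, 0.0701]
tool_rot: [-2.108, -2.327, 0.001]
contact_force: [-1.0, 7.2, -1.4]
opening: 0.0108
```

Request:
{"op": "jog_arm", "data": {"deltas": [[0,0,0,0,0,0.2,0],[0,0,0,0,0,0.2,0],[0,0,0,0,0,0,0]]}}

```text
t: 51.88
tool_pos: [0.3659, 0.2557, 0.0662]
tool_rot: [-2.107, -2.326, 0.002]
contact_force: [-0.4, 6.6, -1.4]
opening: 0.0109
```

Request:
{"op": "jog_arm", "data": {"deltas": [[0,0,0,0,0,0.2,0],[0,0,0,0,0,0,0]]}}

```text
t: 52.05
tool_pos: [0.366, 0.2558, 0.0656]
tool_rot: [-2.107, -2.326, 0.004]
contact_force: [-6.1, 4.5, 7.9]
opening: 0.0109
```

Request:
{"op": "jog_arm", "data": {"deltas": [[0,0,0,0,0,0.15,0],[0,0,0,0,0,0,0]]}}

```text
t: 52.22
tool_pos: [0.366, 0.2559, 0.0653]
tool_rot: [-2.107, -2.326, 0.005]
contact_force: [-11.0, 2.2, 16.9]
opening: 0.0109
```

Request:
{"op": "jog_arm", "data": {"deltas": [[0,0,0,0,0,0,0.45],[0,0,0,0,0,0,0.45],[0,0,0,0,0,0,0.45],[0,0,0,0,0,0,0.45],[0,0,0,0,0,-1.5,0.45],[0,0,0,0,0,-2.5,0.45],[0,0,0,0,0,-3,0.45],[0,0,0,0,0,-3,0.45],[0,0,0,0,0,-3,0.45],[0,0,0,0,0,-3,0.45]]}}

```text
t: 53.05
tool_pos: [0.367, 0.255, 0.225]
tool_rot: [2.109, 2.328, -0.002]
contact_force: [0.2, 0.9, -0.5]
opening: 0.0384
```

Request:
{"op": "jog_arm", "data": {"deltas": [[0,0,0,3,0,0,0.45],[0,0,0,3,0,0,0.45],[0,0,0,3,0,0,0.45],[0,0,0,3,0,0,0.45],[0,0,0,3,0,0,0.45],[0,0,0,3,0,0,0.45],[0,0,0,3,0,0,0.45],[0,0,0,3,0,0,0.45],[0,0,0,3,0,0,0.45],[0,0,0,3,0,0,0.45],[0,0,0,0,0,0,0.45]]}}

```text
t: 53.97
tool_pos: [0.3367, 0.5574, 0.2227]
tool_rot: [-2.105, -2.331, 0.001]
contact_force: [0.6, -1.0, 0.8]
opening: 0.0385
```

Run:
```python
from h import *
plan(95.5,[])
im,W=cloud('top');bottles(im,W);W0=np.load('top0.npy')
save('top3',im)
c,s=np.cos(BY),np.sin(BY)
for w in(W0,W):
    d=w[...,:2]-BO;B=np.stack([d@[c,s],d@[-s,c],w[...,2]],-1)
    for n,a,b,h in [('bar',-.149,-.136,.04),('front',-.09,-.07,.14),('back',.06,.09,.14)]:
        m=(B[...,0]>a)&(B[...,0]<b)&(abs(B[...,1])<h)&(B[...,2]>.04)&(B[...,2]<.1)
        if n!='bar': m&=(B[...,1]>-.1)
        q=B[m];print(n,len(q),np.median(q,0))
z=W[...,2];m=np.zeros_like(z,bool);m[150:260,180:250]=1;m&=(z>.095)&(z<.12)
n,l,st,_=cv2.connectedComponentsWithStats(m.astype(np.uint8))
for k in range(1,n):
    if st[k,4]>4:print('peg',st[k,4],W[l==k].mean(0))
im,_=cloud('side');save('side7',im)
```

```text
t 54.0 pos [0.3367 0.5574 0.2227] rot [-2.1049 -2.331   0.001 ] f [ 0.6326 -1.0358  0.8241] op 0.0385
turn 1 x [-0.001, -0.0, 0.006]
bottle col [ 26  62 130] body [321.4 -20.4] ctr [336.4 -20.8] size 109 42 yaw -1.5
bottle col [25 24 24] body [ 241.3 -233. ] ctr [ 254.4 -240.3] size 109 43 yaw -29.2
bottle col [19 77 33] body [247.3 226.2] ctr [250.2 240.9] size 110 43 yaw 79.0
bar 159 [-0.1432  0.0007  0.0681]
front 767 [-0.08    0.0207  0.0672]
back 1067 [0.0751 0.0214 0.0672]
bar 159 [-0.143   0.0002  0.0678]
front 764 [-0.0799  0.0207  0.0672]
back 1062 [0.0749 0.02   0.0671]
peg 29 [0.5857 0.1016 0.1101]
peg 27 [0.4509 0.0664 0.1108]
```

View pics/side7.png

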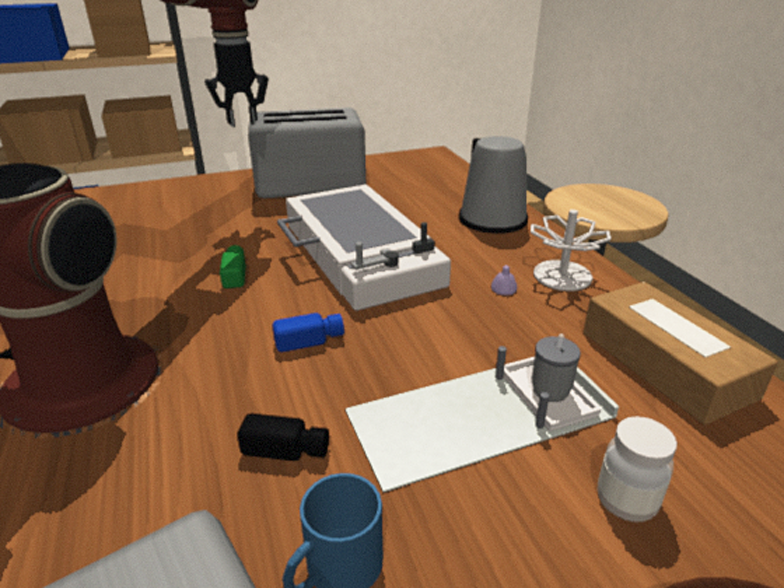

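View pics/top3.png

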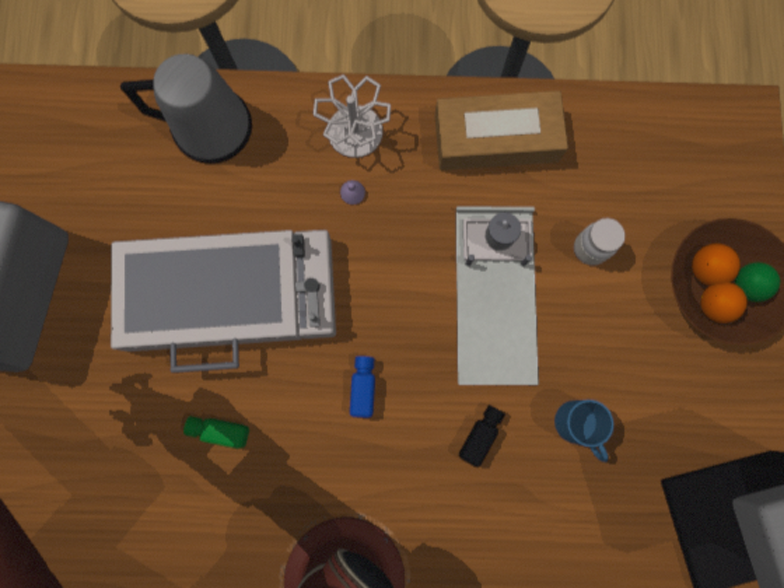

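The lid is flush at its starting height. The cream bottles are gone from the bar, the plate and cup stand on the tray, and the bystanders have not moved.

```bash
python3 -c "
from station import ctrl
print(ctrl.finish_job())"
```

```text
the job is handed in; nothing more can be done
None
```

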